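# Close a Y-strainer: run its captive nut down by hand, then pull it tight with the wrench

## Robot

A 6-joint arm with a two-finger parallel gripper is mounted at the origin on the work surface. World frame = base frame: x ahead of the robot, y to its left, z up, the work surface at z = 0. Lengths are in m, angles in rad, forces in N, time in s.
With the tool pointing down it reaches from about 0.35 to 0.975 m from the base axis. Payload 4.9 kg.
Tool frame: the origin (TCP) lies midway between the tips of the shut fingers; the grasp point (between the pads) lies manip.grip_depth behind it (manip.grip_depth is the distance from the TCP to the grasp point, in m); z points along the fingers, x is the direction in which the jaws open and shut, and the axes are right-handed (so a half turn about z gives the same grasp; the last joint's range is limited). The gripper opens to 85 mm and grips with 20 to 120 N. Pads are 22 mm wide; open, the fingers measure 114 mm over their backs; the gripper's body (76 mm by 85 mm) begins 54 mm behind the grasp point. The pads swing forward as they close: fully open they stand 13 mm farther back than shut.
Start: joints at [-1.369, 0.053, 1.613, -0, 1.476, -0.119], TCP at [0.197, -0.593, 0.231] pointing down, gripper open.
Joint ranges: [-3.01, 3.01], [-1.01, 2.22], [0.06, 2.58], [-1.02, 4.17], [0.09, 2.62], [-3.14, 3.14]. Speed limits (rad/s): [2.57, 2.57, 3.14, 3.14, 3.14, 3.14].

## Interface

Orientations are given as a unit quaternion [w, x, y, z].
In Python, from plant import state, grab_frame, ticket, manip gives the robot as it stands.
- The arm moves only by the tool carry_out, never from a script. Its argument "moves" is a list that holds one entry, the list of rows, each a list of 7 numbers: the turn, a rotation vector about the tool's x, y, z each as a share of 5 degrees, from -1 to 1, then the shift along the tool's x, y, z each as a share of 0.04 m, from -1 to 1, then the gripper command: -1 is shut, 1 is fully open, values between are in proportion. A call has 1 to 8 rows; each row shifts and turns the commanded pose from where the row before left it, along the tool's axes as they then stand; what a row does not reach is not made up. A row lasts 1/12 s, in which the tool goes at most 41.7 mm and 7.16 degrees, less where a joint would pass 70% of its speed; a pose out of reach is approached as far as the arm can. A call with a number of a shift or a turn outside -1 to 1 is refused whole. A call with a gripper value outside its range is refused whole. The fingers move at their own pace and stop on an object; the grip force is fixed at half the most. Time passes only in rows, so rows that do not move let the fingers close. It gives the time, the measured TCP pose, the force and the opening at its end, in the units of the state.
- state(): the state, without advancing time (a new reading comes with each control period).
- grab_frame(name): name is "scene" or "top" or "wrist"; returns a dict with "frame" (400x640x3 uint8, red, green, blue), "z_map" (400x640 float32, m along the optical axis (not along the pixel's ray), 0 where there is no reading), "K" (3x3 intrinsics, pixels), "k1" (the pictures are not rectified: a ray, as slopes to the right and down, at radius r is drawn at 1 + k1 r^2 times it, then the intrinsics apply), "world_from_camera" (4x4, takes a point from camera to world coordinates); the wrist camera has in their place "hand_eye" (4x4, takes a point from camera to tool coordinates, whose origin is the TCP and whose axes are the tool frame's). Camera axes: x right, y down, z forward; pixel columns grow to the right and rows downward; lengths in m; the calibration is good to about 2 mm. A picture is of the moment at which its call begins: read the wrist's pose just before it.
- ticket.job_done(): hands the job in, once; it reports no verdict.
The state is a dict: "time": time; "joint_pos": joint angles; "joint_vel": joint speeds; "joint_efforts": joint torques, N m; "tool_pos": TCP position; "tool_rot": TCP orientation; "contact_force": force on the tool from outside, world axes, zero at the start; "ft_torque": the same for the moment, N m; "gripper_width": opening from 0.0 (shut) to 1.0 (fully open).
Only numpy, scipy, OpenCV 4.12 (cv2) and the standard library are available. Lean on these libraries where they do the work, as an engineer would, in place of code of your own. Each camera call takes 0.05 s, during which the arm holds its last target.

## Task

Close the Y-strainer in its bench cradle: turn the big captive hex nut on its slanted leg clockwise (seen from above the nut) with the gripper's fingers, regripping as needed, until it seats and turns stiff, leaving the wrench on its rest meanwhile. Only then take the large open-ended wrench and pull the nut up the last bit with it, clockwise until it stops (about a tenth of a turn; this last bit is never to be done with the fingers). Then take the wrench off the nut without undoing it, lay the wrench back on its rest across both saddles as it lay before, let go, and leave everything else where it stands.

Things in the scene. Friction and masses are not known exactly. Their poses are not given: they have to be found in the camera images.
- strainer: steel Y-strainer fixed in a grey bench cradle. Origin: centre of the cradle's underside (150 x 90 mm). Its pipe runs along x, 180 mm long, axis 75 mm up, end collars 58 mm in diameter. From x = +30 mm on that axis a leg 41 mm in diameter rises in the xz plane, leaning 25 deg from vertical towards -x; the hex nut on it is centred at (-12.3, 0, 165.6) mm
- nut: steel captive hex nut on the slanted leg, 42 mm across flats, 48.5 across corners, 28 high, with a cap 33 mm wide rising 11 mm above it. Origin on its axis at half the hex height; z points out along the leg (25 deg from vertical), y is square to a pair of flats, x runs through two corners. It turns without travelling. Below it the leg is 41 mm wide, 47 mm at a flange
- nut_mid (a point): the same point and axes as body nut: centre of the hex
- rundown (a joint): free turning of the nut in rad, growing clockwise seen from above: starts anywhere from 0 to 0.7, light friction (0.2 N m), seats at 2.5 (the nut is then hand-tight)
- seating (a joint): further turning of the nut after it has seated, in rad, clockwise: starts at 0, stiff (about 1.7 N m), hard stop at 0.6
- rest: low wrench rest fixed to the table: steel strip 225 x 60 x 10 mm along x with two wooden saddles, tops 45 mm up: a flat one 30 mm long, 84 wide at x = +76 mm, and one 22 mm long at x = -80 mm with two lips 10 mm high, 46 mm apart, between which the handle lies. Origin: centre of the underside
- rest_grip (a point): point of the rest, (-20, 0, 51) mm in its frame, where the wrench's grip point lies when the wrench is at home; axes as the rest's
- wrench: large loose open-ended wrench, 200 mm long, 12 thick, about 0.2 kg, on the rest, handle towards the rest's -x. Origin: centre of the jaw opening, at the underside; x points out of the mouth, handle along -x, z up. Jaw opening 44.6 mm wide, prongs reach x = +20 mm, closed back at x = -27; head 70.6 mm wide; handle 20 mm wide from x = -64 to -180 mm
- wrench_jaw (a point): centre of the jaw opening at half thickness, axes as the wrench's
- wrench_grip (a point): good grip point on the handle, 96 mm behind the jaw centre, at half thickness, axes as the wrench's; the fingers close across the 20 mm wide handle, 35 mm of air under it on the rest
- water_bottle: bystander: clear bottle with an orange cap, 170 mm tall; origin under its centre
- cleaner_bottle: bystander: white bottle, 210 mm tall; origin under its centre
- grease_tin: bystander: steel tin, 60 mm in diameter, 45 mm tall; origin under its centre
- flange_ring: bystander: loose steel ring, 66 mm in diameter, 14 mm tall, lying between the strainer and the rest; origin under its centre
- small_wrench: bystander: small steel wrench, 130 mm long, lying flat on the table near the robot (too small for the nut)
- sample_jar: bystander: clear jar with a white cap, 64 mm in diameter, 80 mm tall; origin under its centre
- mug: bystander: steel mug, 76 mm in diameter, 90 mm tall; origin under its centre
There are look-alikes about, which are no part of the job. Of the things like the wrench, leave any that is blue or pink; of the rest the larger one is meant.

How it is judged:
By the outcome, as a careful person would: the job done as asked, in the order asked, and still so for the second after the job is handed in, with the robot touching nothing.
It also fails if it takes over 72 s, if anything falls off the work surface, if the arm or the gripper's body presses on something with over 40 N, if the wrist force passes 120 N, or if a joint passes its speed limit or range.

## Working session

There is one attempt and no reset: what is moved stays moved. The work goes in short steps, Python scripts to look and compute and a tool call to move; the robot and the scene stay as the last step left them, time stands still between calls to the robot, and variables do not carry over. Pictures are saved under pics/ and viewed, and the job is handed in when it is done.

Besides the shell and the picture viewer there is one more tool, called as name(argument=value, ...) on one line, values as JSON. carry_out: Moves the arm, as the interface text tells. Shift numbers are shares of 0.04 m and turn numbers shares of 5 degrees, none past 1 either way. Its arguments: {"type":"object","properties":{"moves":{"type":"array"}},"required":["moves"]}

```bash
ls; mkdir -p pics; python3 - <<'E'
from plant import state, grab_frame, ticket, manip
import cv2,numpy as np
print(state()); print(manip, getattr(manip,'grip_depth',None))
for n in ["scene","top","wrist"]:
    f=grab_frame(n); cv2.imwrite(f"pics/{n}0.png",f["frame"][:,:,::-1]); np.savez(f"{n}0.npz",**f)
    print(n,f["K"].tolist(),f["k1"],np.round(f.get("world_from_camera",f.get("hand_eye")),4).tolist())
E
```

```text
pics
{'time': 0.0, 'joint_pos': array([-1.36897826e+00,  5.33282744e-02,  1.61430894e+00, -1.53997293e-05,
        1.47599475e+00, -1.19037641e-01]), 'joint_vel': array([ 5.76799224e-04, -1.24692368e-03,  1.67888609e-05,  1.14093168e-03,
       -6.67407740e-04,  2.45954121e-04]), 'joint_efforts': array([ 2.27360106e-03, -3.93670034e+01, -3.70181751e+01,  8.58321209e-05,
        7.15511647e-03, -7.47270576e-06]), 'tool_pos': array([ 0.19695883, -0.59249239,  0.23007181]), 'tool_rot': array([-6.84914944e-04,  8.10980501e-01, -5.85072293e-01, -7.55413088e-04]), 'contact_force': array([ 0.01751308,  0.26835883, -1.10188654]), 'ft_torque': array([-0.03174081,  0.00968562, -0.03794632]), 'gripper_width': 0.9999069389653883}
<Robot object at 0x7f9d1a7c3a10> 0.0187
scene [[498.9973466927566, 0.0, 307.9441353485043], [0.0, 498.9973466927566, 209.99221396635218], [0.0, 0.0, 1.0]] -0.01691929067561683 [[0.323, 0.7609, -0.5628, 1.3186], [0.9464, -0.2551, 0.1983, -0.2685], [0.0073, -0.5966, -0.8025, 1.1709], [0.0, 0.0, 0.0, 1.0]]
top [[445.5466333904636, 0.0, 319.529280257862], [0.0, 445.5466333904636, 199.94587189700118], [0.0, 0.0, 1.0]] -0.0460670589581815 [[0.0059, -0.986, 0.1666, 0.3556], [-1.0, -0.0059, 0.0009, -0.0126], [0.0001, -0.1666, -0.986, 1.5411], [0.0, 0.0, 0.0, 1.0]]
wrist [[327.5913009299556, 0.0, 322.12574968818154], [0.0, 327.5913009299556, 204.9136236072431], [0.0, 0.0, 1.0]] -0.011479861299962304 [[1.0, -0.0014, -0.0003, 0.0008], [0.0015, 0.9564, 0.2921, -0.0741], [-0.0001, -0.2921, 0.9564, -0.1418], [0.0, 0.0, 0.0, 1.0]]
```

View pics/scene0.png

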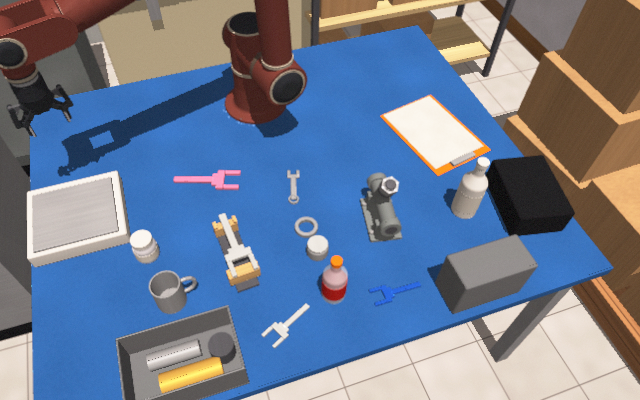

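View pics/top0.png

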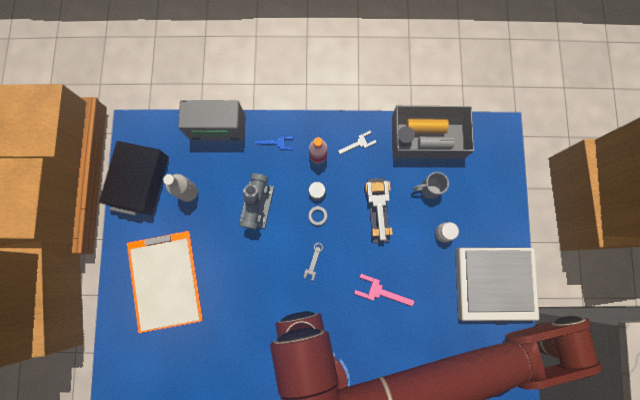

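View pics/wrist0.png

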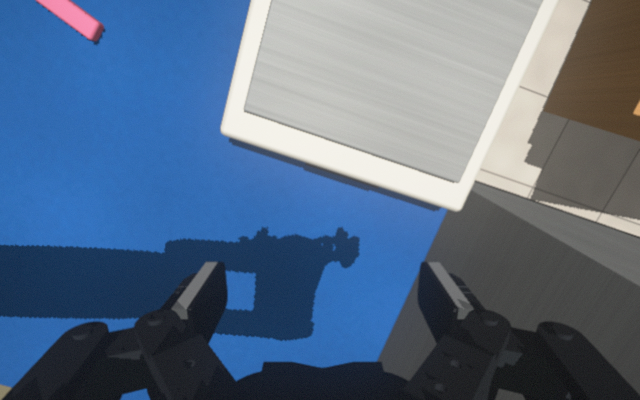

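```bash
cat > h.py <<'E'
import numpy as np,cv2
from scipy.spatial.transform import Rotation as R
def D(f):
    k=float(f["k1"]); return np.array([k,0,0,0,0.])
def rays(f,uv):
    uv=np.asarray(uv,float).reshape(-1,1,2)
    # slopes: iterate undistort (distorted = s*(1+k1 r^2)), opencv model equal
    return np.hstack([cv2.undistortPointsIter(uv,f["K"],D(f),None,None,(3,50,1e-12)).reshape(-1,2),np.ones((len(uv),1))])
def W(f,T=None):
    return f["world_from_camera"] if T is None else T@f["hand_eye"]
def cloud(f,T=None):
    z=f["z_map"]; h,w=z.shape
    u,v=np.meshgrid(np.arange(w),np.arange(h)); m=(z>0)
    P=rays(f,np.stack([u.ravel(),v.ravel()],1))*z.reshape(-1,1)
    M=W(f,T); P=P@M[:3,:3].T+M[:3,3]; P=P.reshape(h,w,3); P[~m]=np.nan
    return P
def onplane(f,uv,zz,T=None):
    M=W(f,T); d=rays(f,uv)@M[:3,:3].T; o=M[:3,3]
    return o+d*((zz-o[2])/d[:,2])[:,None]
def project(f,P,T=None):
    M=np.linalg.inv(W(f,T)); P=np.atleast_2d(P)@M[:3,:3].T+M[:3,3]
    return cv2.projectPoints(P.reshape(-1,1,3),np.zeros(3),np.zeros(3),f["K"],D(f))[0].reshape(-1,2)
def toolT(s):
    q=s["tool_rot"]; T=np.eye(4); T[:3,:3]=R.from_quat([q[1],q[2],q[3],q[0]]).as_matrix(); T[:3,3]=s["tool_pos"]; return T
def ld(n):
    d=np.load(n); return {k:d[k] for k in d.files}
E
python3 - <<'E'
from h import *
f=ld("top0.npz"); g=ld("scene0.npz")
a=cv2.resize(f["frame"][165:255,225:295],None,fx=5,fy=5,interpolation=cv2.INTER_CUBIC)
b=cv2.resize(f["frame"][165:255,345:415],None,fx=5,fy=5,interpolation=cv2.INTER_CUBIC)
cv2.imwrite("pics/c1.png",np.hstack([a,b])[:,:,::-1])
a=cv2.resize(g["frame"][165:250,350:420],None,fx=5,fy=5,interpolation=cv2.INTER_CUBIC)
b=cv2.resize(g["frame"][205:290,205:275],None,fx=5,fy=5,interpolation=cv2.INTER_CUBIC)
cv2.imwrite("pics/c2.png",np.hstack([a,b])[:,:,::-1])
P=cloud(f); Q=cloud(g)
for n,(u,v) in dict(nut=(252,190),pipe=(262,180),pipe2=(250,222),wr=(380,215),saddle=(381,238),head=(378,188),water=(318,150),cleaner=(175,185),tin=(317,190),ring=(317,209),jar=(447,232),mug=(434,185),table=(330,240),pink=(385,290),crate=(400,110)).items(): print(n,np.round(P[v,u],3))
E
```

```text
nut [0.614 0.197 0.191]
pipe [0.665 0.179 0.101]
pipe2 [0.525 0.215 0.1  ]
wr [ 0.556 -0.215  0.056]
saddle [ 0.479 -0.217  0.055]
head [ 0.651 -0.211  0.044]
water [ 0.761 -0.005  0.126]
cleaner [0.632 0.444 0.172]
tin [ 0.643 -0.002  0.042]
ring [ 0.583 -0.003  0.003]
jar [ 0.497 -0.432  0.082]
mug [ 0.67  -0.413  0.009]
table [ 0.475 -0.048  0.003]
pink [ 0.307 -0.235  0.008]
crate [ 0.926 -0.29   0.064]
```

View pics/c1.png

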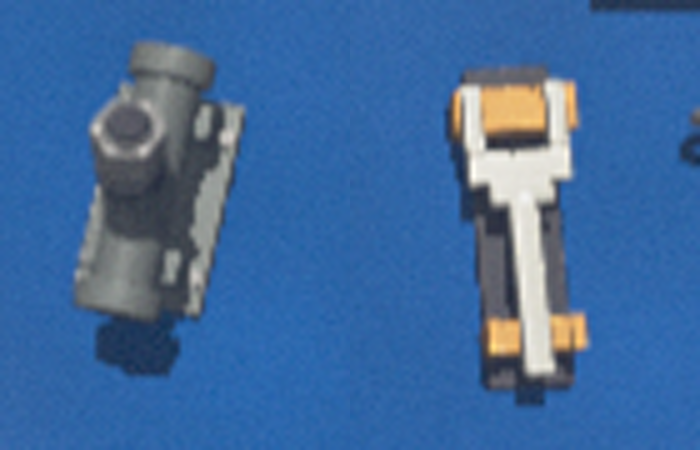

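View pics/c2.png

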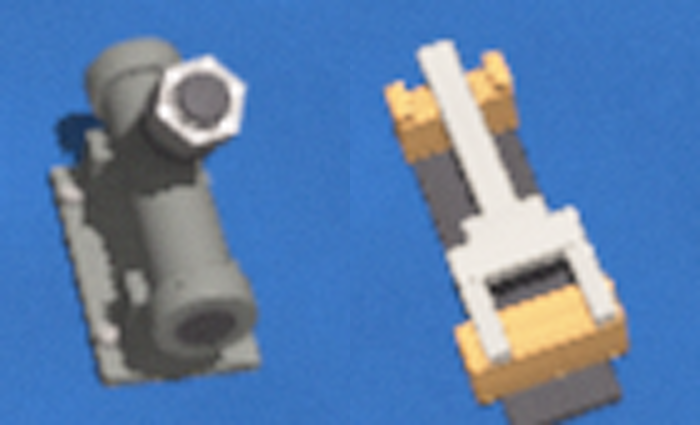

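```bash
python3 - <<'E'
from h import *
f=ld("top0.npz"); g=ld("scene0.npz")
for n,F in (("top",f),("scene",g)):
    P=cloud(F).reshape(-1,3); 
    m=(abs(P[:,0]-.6)<.13)&(abs(P[:,1]-.2)<.1)&(P[:,2]>.015)
    P=P[m]
    cap=P[P[:,2]>.175]; print(n,len(P),"cap",len(cap),cap.mean(0),cap.min(0),cap.max(0))
    c=cap-cap.mean(0); print(" normal",np.linalg.svd(c)[2][2], np.linalg.svd(c)[1])
    for a,b in ((.09,.108),(.11,.13),(.13,.15),(.15,.17),(.17,.185),(.185,.21)):
        q=P[(P[:,2]>a)&(P[:,2]<b)]
        if len(q): print(a,len(q),q.mean(0).round(3),q.min(0).round(3),q.max(0).round(3))
    q=P[(P[:,2]>.06)&(P[:,2]<.108)]
    print(" pipe dir",np.linalg.svd(q-q.mean(0))[2][0],q.min(0),q.max(0))
E
```

```text
top 1069 cap 148 [0.61055468 0.20501543 0.18506709] [0.58788465 0.1832793  0.17507643] [0.63247532 0.22726432 0.19551499]
 normal [ 0.05690701 -0.00946166 -0.99833465] [0.13505555 0.12824032 0.06062673]
0.09 373 [0.595 0.207 0.098] [0.506 0.17  0.09 ] [0.691 0.249 0.108]
0.11 46 [0.575 0.209 0.12 ] [0.565 0.182 0.11 ] [0.683 0.231 0.13 ]
0.13 47 [0.582 0.206 0.14 ] [0.572 0.184 0.131] [0.6   0.229 0.15 ]
0.15 61 [0.592 0.204 0.16 ] [0.578 0.182 0.15 ] [0.63 0.23 0.17]
0.17 99 [0.609 0.205 0.179] [0.588 0.183 0.17 ] [0.633 0.228 0.185]
0.185 73 [0.612 0.204 0.189] [0.595 0.188 0.185] [0.63  0.223 0.196]
 pipe dir [-0.97893189  0.20416699 -0.00286113] [0.50616423 0.16489275 0.06010302] [0.69052561 0.25010096 0.10771539]
scene 1608 cap 179 [0.61322499 0.20009311 0.18386736] [0.59266053 0.17904419 0.17513582] [0.63090681 0.22507541 0.19280087]
 normal [ 0.14182003 -0.0942172   0.9853985 ] [0.14588586 0.13187257 0.05349488]
0.09 579 [0.609 0.199 0.097] [0.503 0.162 0.09 ] [0.688 0.244 0.108]
0.11 28 [0.59  0.193 0.117] [0.567 0.186 0.11 ] [0.606 0.208 0.128]
0.13 44 [0.605 0.193 0.14 ] [0.577 0.182 0.131] [0.622 0.213 0.15 ]
0.15 52 [0.615 0.192 0.162] [0.583 0.179 0.151] [0.632 0.213 0.17 ]
0.17 139 [0.617 0.199 0.179] [0.592 0.179 0.17 ] [0.635 0.225 0.185]
0.185 73 [0.61  0.202 0.188] [0.594 0.187 0.185] [0.628 0.219 0.193]
 pipe dir [ 0.99064736 -0.13559898 -0.01518982] [0.50096785 0.15954391 0.06004978] [0.68803575 0.24686421 0.10788475]
```

```bash
cat >> h.py <<'E'
def down(psi):
    x=np.array([np.cos(psi),np.sin(psi),0]); z=np.array([0,0,-1.]); return np.stack([x,np.cross(z,x),z],1)
def frame(z,psi):
    "tool z along z, tool x as near as possible to heading psi"
    z=z/np.linalg.norm(z); x=np.array([np.cos(psi),np.sin(psi),0]); x=x-z*(x@z); x/=np.linalg.norm(x)
    return np.stack([x,np.cross(z,x),z],1)
def plan(T0,Rt,pt,n=None,grip=1,show=True):
    rv=R.from_matrix(T0[:3,:3].T@Rt).as_rotvec(); dp=np.asarray(pt)-T0[:3,3]
    if n is None: n=int(max(1,np.ceil(np.abs(rv).max()/np.radians(4.95)),np.ceil(np.linalg.norm(dp)/.0385)))
    Rk=T0[:3,:3].copy(); S=np.zeros((3,3)); st=R.from_rotvec(rv/n).as_matrix()
    for k in range(n): S+=Rk; Rk=Rk@st
    d=np.linalg.solve(S,dp) if np.linalg.norm(dp)>0 else dp
    row=np.r_[rv/n/np.radians(5),d/.04]
    if show: print(n,"rows of",row.round(3).tolist(), grip, "" if np.abs(row).max()<=1 else "TOO BIG")
    return n,row
def sim(T0,n,row):
    T=T0.copy(); st=R.from_rotvec(np.array(row[:3])*np.radians(5)).as_matrix()
    for k in range(n): T[:3,3]+=T[:3,:3]@(np.array(row[3:6])*.04); T[:3,:3]=T[:3,:3]@st
    return T
E
python3 - <<'E'
from h import *
from plant import state
T=toolT(state())
c=np.array([.612,.203,.166]); s=np.array([.983,-.17,0]); s/=np.linalg.norm(s); a=s*np.sin(np.radians(25))+np.array([0,0,np.cos(np.radians(25))])
end=c+a*.15
p0=T[:3,3].copy(); print(end)
for k in range(1,5):
    psi=-1.2519+k*np.radians(39.8); p=p0+(end+[-.05,0,.03]-p0)*k/4
    n,row=plan(T,down(psi),p,8); T=sim(T,n,row.round(2)); print(T[:3,3],psi)
plan(T,frame(-a,psi),end)
E
```

```text
[0.6744655  0.19219722 0.30194617]
8 rows of [-0.001, 0.002, -0.992, -0.309, -0.642, -0.079] 1 
[ 0.30327231 -0.39652813  0.25620767] -0.5572589577062569
8 rows of [-0.002, 0.001, -0.997, 0.174, -0.692, -0.078] 1 
[ 0.40915746 -0.20043694  0.28207207] 0.13738208458748624
8 rows of [-0.002, -0.001, -0.992, 0.58, -0.418, -0.076] 1 
[ 0.51736217 -0.00355396  0.30793693] 0.8320231268812295
8 rows of [-0.001, -0.002, -0.997, 0.71, 0.046, -0.075] 1 
[0.62542276 0.19175478 0.33059942] 1.5266641691749725
6 rows of [0.826, 0.099, 0.026, 0.009, 0.224, 0.082] 1
```

carry_out(moves=[[[0,0,-0.99,-0.31,-0.64,-0.08,1],[0,0,-0.99,-0.31,-0.64,-0.08,1],[0,0,-0.99,-0.31,-0.64,-0.08,1],[0,0,-0.99,-0.31,-0.64,-0.08,1],[0,0,-0.99,-0.31,-0.64,-0.08,1],[0,0,-0.99,-0.31,-0.64,-0.08,1],[0,0,-0.99,-0.31,-0.64,-0.08,1],[0,0,-0.99,-0.31,-0.64,-0.08,1]]])

```text
time: 0.82
tool_pos: [0.3038, -0.3954, 0.2566]
tool_rot: [-0.0, 0.962, -0.274, -0.0]
contact_force: [0.1, 0.5, 0.4]
gripper_width: 0.999
```

carry_out(moves=[[[0,0,-0.99,0.17,-0.69,-0.08,1],[0,0,-0.99,0.17,-0.69,-0.08,1],[0,0,-0.99,0.17,-0.69,-0.08,1],[0,0,-0.99,0.17,-0.69,-0.08,1],[0,0,-0.99,0.17,-0.69,-0.08,1],[0,0,-0.99,0.17,-0.69,-0.08,1],[0,0,-0.99,0.17,-0.69,-0.08,1],[0,0,-0.99,0.17,-0.69,-0.08,1]]])

```text
time: 1.48
tool_pos: [0.4101, -0.1996, 0.2823]
tool_rot: [-0.0, 0.998, 0.068, -0.0]
contact_force: [0.2, -0.2, 0.3]
gripper_width: 1.001
```

carry_out(moves=[[[0,0,-0.99,0.58,-0.42,-0.08,1],[0,0,-0.99,0.58,-0.42,-0.08,1],[0,0,-0.99,0.58,-0.42,-0.08,1],[0,0,-0.99,0.58,-0.42,-0.08,1],[0,0,-0.99,0.58,-0.42,-0.08,1],[0,0,-0.99,0.58,-0.42,-0.08,1],[0,0,-0.99,0.58,-0.42,-0.08,1],[0,0,-0.99,0.58,-0.42,-0.08,1]]])

```text
time: 2.15
tool_pos: [0.5197, -0.0035, 0.3078]
tool_rot: [-0.0, 0.916, 0.402, -0.0]
contact_force: [-0.3, 0.4, 0.1]
gripper_width: 0.998
```

carry_out(moves=[[[0,0,-0.99,0.71,0.05,-0.08,1],[0,0,-0.99,0.71,0.05,-0.08,1],[0,0,-0.99,0.71,0.05,-0.08,1],[0,0,-0.99,0.71,0.05,-0.08,1],[0,0,-0.99,0.71,0.05,-0.08,1],[0,0,-0.99,0.71,0.05,-0.08,1],[0,0,-0.99,0.71,0.05,-0.08,1],[0,0,-0.99,0.71,0.05,-0.08,1]]])

```text
time: 2.82
tool_pos: [0.6299, 0.1907, 0.333]
tool_rot: [-0.0, 0.725, 0.688, -0.0]
contact_force: [1.0, -0.1, -0.6]
gripper_width: 1.002
```

carry_out(moves=[[[0.83,0.1,0.03,0,0.22,0.08,1],[0.83,0.1,0.03,0,0.22,0.08,1],[0.83,0.1,0.03,0,0.22,0.08,1],[0.83,0.1,0.03,0,0.22,0.08,1],[0.83,0.1,0.03,0,0.22,0.08,1],[0.83,0.1,0.03,0,0.22,0.08,1],[0,0,0,0,0,0,1]]])

```text
time: 3.4
tool_pos: [0.6787, 0.1857, 0.2987]
tool_rot: [-0.177, 0.715, 0.663, -0.133]
contact_force: [1.5, 0.5, -2.6]
gripper_width: 1.003
```

```bash
cat >> h.py <<'E'
def snap(tag,*names):
    from plant import state,grab_frame
    s=state(); T=toolT(s); out=[]
    for n in names:
        f=grab_frame(n); cv2.imwrite(f"pics/{tag}_{n}.png",f["frame"][:,:,::-1]); np.savez(f"{tag}_{n}.npz",T=T,**f); out.append(f)
    return s,T,out
E
python3 - <<'E'
from h import *
s,T,o=snap("a","wrist"); print(s["joint_pos"].round(3),T.round(3).tolist(),s["contact_force"],s["ft_torque"])
E
```

```text
[ 0.112  0.48   1.041  0.14   2.046 -1.347] [[0.085, 0.901, -0.425, 0.679], [0.995, -0.057, 0.077, 0.186], [0.045, -0.43, -0.902, 0.299], [0.0, 0.0, 0.0, 1.0]] [ 1.52576617  0.54386545 -2.61924975] [-0.11052973 -0.24720278  0.04320494]
```

View pics/a_wrist.png

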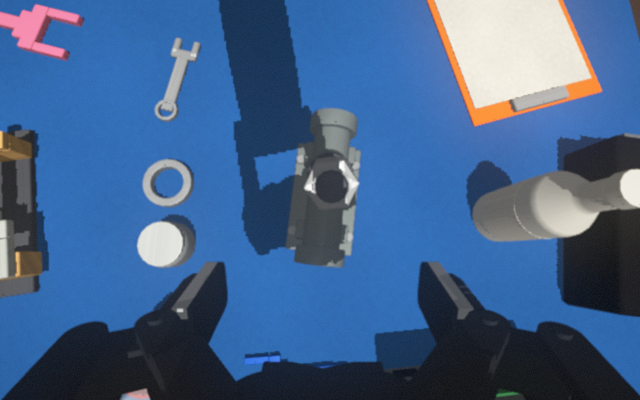

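```bash
python3 - <<'E'
from h import *
f=ld("a_wrist.npz"); T=f["T"]
P=cloud(f,T); 
b=f["frame"][150:225,285:375]; cv2.imwrite("pics/a_nut.png",cv2.resize(b,None,fx=7,fy=7,interpolation=cv2.INTER_CUBIC)[:,:,::-1])
q=P[150:225,285:375].reshape(-1,3); col=b.reshape(-1,3)
m=q[:,2]>.15; q=q[m]
print(len(q),q.mean(0)); 
s=np.array([.983,-.17,0]); s/=np.linalg.norm(s); a=s*np.sin(np.radians(25))+np.array([0,0,np.cos(np.radians(25))])
h=q@a; print(np.histogram(h,20))
for lo,hi in ((.5,1),):pass
top=q[h>np.percentile(h,97)-.006]; print("cap",top.mean(0), np.linalg.svd(top-top.mean(0))[2][2])
# cradle long direction from edge: pipe
A=P.reshape(-1,3); mm=(abs(A[:,0]-.6)<.13)&(abs(A[:,1]-.2)<.1)&(A[:,2]>.08)&(A[:,2]<.11); B=A[mm]; print("pipe",np.linalg.svd(B-B.mean(0))[2][0],B.min(0),B.max(0))
E
```

```text
2204 [0.61165624 0.20395713 0.18037558]
(array([ 45,  37,   4,   0,   6,  14,  17,  14,  18,  17,  19,  14,  21,
        22,  97, 739, 185, 169, 430, 336]), array([0.36163685, 0.36427599, 0.36691514, 0.36955429, 0.37219343,
       0.37483258, 0.37747173, 0.38011087, 0.38275002, 0.38538917,
       0.38802831, 0.39066746, 0.39330661, 0.39594575, 0.3985849 ,
       0.40122405, 0.40386319, 0.40650234, 0.40914149, 0.41178063,
       0.41441978]))
cap [0.61694021 0.2034806  0.18622746] [ 0.38525787 -0.05786891  0.9209927 ]
pipe [ 9.80905738e-01 -1.94483383e-01  3.83259741e-04] [0.50508609 0.16375459 0.08004465] [0.6886525  0.25115035 0.10987857]
```

View pics/a_nut.png

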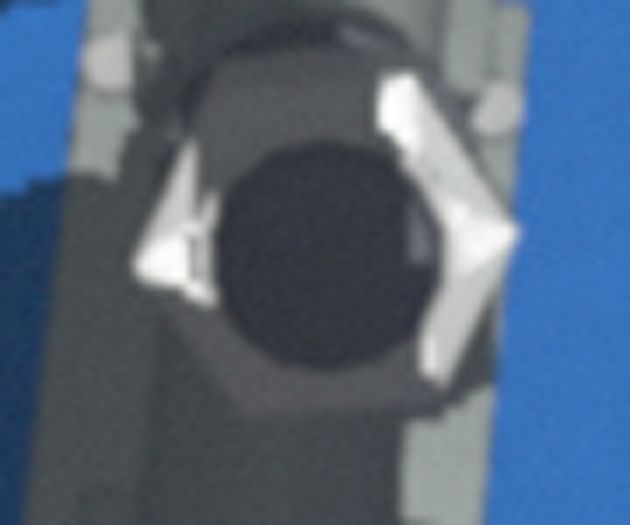

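```bash
cat >> h.py <<'E'
def axis(yaw_deg=-11.2):
    y=np.radians(yaw_deg); s=np.array([np.cos(y),np.sin(y),0]); return s*np.sin(np.radians(25))+np.array([0,0,np.cos(np.radians(25))])
def nutfit(f,T,yaw_deg=-11.2,guess=(.612,.203,.166)):
    a=axis(yaw_deg); z=-a
    P=cloud(f,T).reshape(-1,3); P=P[(np.linalg.norm(P-np.array(guess),axis=1)<.045)]
    h=P@a; hist,e=np.histogram(h,np.arange(h.min(),h.max()+.001,.001)); 
    # cap plane= upper cluster; hex face 11 mm lower
    cap=np.median(h[h>h.max()-.006]); F=P[(abs(h-(cap-.011))<.003)]; C=P[abs(h-cap)<.003]
    # in-plane basis: e1 = horizontal-lean direction perp to a, e2
    e1=np.cross([0,0,1.],a); e1/=np.linalg.norm(e1); e2=np.cross(a,e1)  # e1 horizontal, e2 uphill; a = e1 x e2
    uv=np.stack([F@e1,F@e2],1); best=None
    for th in np.arange(0,60,.25):
        t=np.radians(th+np.array([0,60,120])); n=np.stack([np.cos(t),np.sin(t)],1); d=uv@n.T
        hi=np.percentile(d,99.7,axis=0); lo=np.percentile(d,.3,axis=0)
        # overall measure: rms of width dev
        w=hi-lo; A=w.sum()
        if best is None or A<best[0]: best=(A,th,w,(hi+lo)/2,n)
    A,th,w,mid,n=best; cen=np.linalg.lstsq(n,mid,rcond=None)[0]
    cc=np.stack([C@e1,C@e2],1); ccen=(np.percentile(cc,99,axis=0)+np.percentile(cc,1,axis=0))/2
    hx=np.median(F@a)
    ctr=e1*cen[0]+e2*cen[1]+a*(cap-.025)
    ctr2=e1*ccen[0]+e2*ccen[1]+a*(cap-.025)
    return dict(th=th,w=w,cen=ctr,cen_cap=ctr2,e1=e1,e2=e2,a=a,cap=cap,hx=hx,n=len(F))
E
python3 - <<'E'
from h import *
f=ld("a_wrist.npz"); r=nutfit(f,f["T"])
for k,v in r.items(): print(k,np.round(v,4))
e1,e2,a=r["e1"],r["e2"],r["a"]
for d in range(0,180,60):
    t=np.radians(r["th"]+d); x=e1*np.cos(t)+e2*np.sin(t); print(d,np.degrees(np.arctan2(x[1],x[0])))
E
```

```text
th 41.75
w [0.0419 0.042  0.0419]
cen [0.6077 0.2053 0.1636]
cen_cap [0.6074 0.2052 0.1638]
e1 [ 0.1942  0.981  -0.    ]
e2 [-0.889   0.176   0.4226]
a [ 0.4146 -0.0821  0.9063]
cap 0.4084
hx 0.3988
n 842
0 117.76976363817434
60 -178.274287145073
120 -117.83906413424766
```

```bash
python3 - <<'E'
from h import *
f=ld("a_wrist.npz"); T=f["T"]
a=axis(); c=np.array([.608,.205,.1652])
e1=np.cross([0,0,1.],a); e1/=np.linalg.norm(e1); e2=np.cross(a,e1)
t=np.radians(41.75); x=e1*np.cos(t)+e2*np.sin(t); Rt=np.stack([x,np.cross(-a,x),-a],1)
n,row=plan(T,Rt,c+a*.08,8)
E
```

```text
8 rows of [-0.018, 0.003, -0.873, 0.027, -0.021, 0.225] 1
```

carry_out(moves=[[[-0.02,0,-0.87,0.03,-0.02,0.22,1],[-0.02,0,-0.87,0.03,-0.02,0.22,1],[-0.02,0,-0.87,0.03,-0.02,0.22,1],[-0.02,0,-0.87,0.03,-0.02,0.22,1],[-0.02,0,-0.87,0.03,-0.02,0.22,1],[-0.02,0,-0.87,0.03,-0.02,0.22,1],[-0.02,0,-0.87,0.03,-0.02,0.22,1],[-0.02,0,-0.87,0.03,-0.02,0.22,1]]])

```text
time: 4.12
tool_pos: [0.6406, 0.201, 0.247]
tool_rot: [-0.199, 0.482, 0.851, -0.065]
contact_force: [0.1, -0.2, -0.1]
gripper_width: 1.004
```

```bash
python3 - <<'E'
from h import *
s,T,(f,)=snap("b","wrist"); r=nutfit(f,T); print(s["joint_pos"].round(3),s["contact_force"],s["ft_torque"])
for k in("th","w","cen","cen_cap","cap","hx","n"): print(k,np.round(r[k],4))
a=axis(); c=np.array([.608,.205,.1652])
e1,e2=r["e1"],r["e2"]
t=np.radians(41.75); x=e1*np.cos(t)+e2*np.sin(t); Rt=np.stack([x,np.cross(-a,x),-a],1)
print(T[:3,3],c+a*.08); d=(r["cen"]-T[:3,3])@T[:3,:3]; print("in tool",d)
plan(T,Rt,c-a*.012)
E
```

```text
[ 0.137  0.4    1.225  0.143  1.914 -1.952] [ 0.09149626 -0.17747096 -0.14800499] [-0.01913517 -0.21420454 -0.02305227]
th 41.25
w [0.0417 0.0422 0.0423]
cen [0.6078 0.205  0.1636]
cen_cap [0.6073 0.2047 0.1638]
cap 0.4084
hx 0.3988
n 1302
[0.6405687  0.20095665 0.24703001] [0.64116557 0.19843304 0.23770462]
in tool [-0.00463601  0.00136937  0.08960699]
3 rows of [0.045, 0.034, 0.023, -0.037, 0.011, 0.834] 1
```

View pics/b_wrist.png

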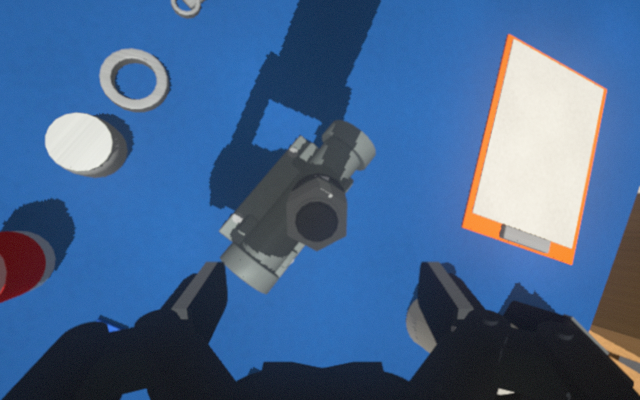

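carry_out(moves=[[[0.04,0.03,0.02,-0.04,0.01,0.6,1],[0.04,0.03,0.02,-0.04,0.01,0.6,1],[0.04,0.03,0.02,-0.04,0.01,0.6,1],[0,0,0,0,0,0.4,1],[0,0,0,0,0,0,1]]])

```text
time: 4.58
tool_pos: [0.6053, 0.2043, 0.1611]
tool_rot: [-0.208, 0.486, 0.846, -0.071]
contact_force: [-1.5, 0.5, -0.3]
gripper_width: 0.999
```

```bash
python3 - <<'E'
from h import *
s,T,(f,)=snap("c","wrist"); a=axis(); c=np.array([.608,.205,.1652]); print(s["joint_pos"].round(3),s["contact_force"])
e1=np.cross([0,0,1.],a); e1/=np.linalg.norm(e1); e2=np.cross(a,e1)
t=np.radians(41.5); x=e1*np.cos(t)+e2*np.sin(t); Rt=np.stack([x,np.cross(-a,x),-a],1)
plan(T,Rt,c-a*.012)
E
```

```text
[ 0.147  0.395  1.381  0.145  1.784 -1.952] [-1.51405585  0.47336861 -0.30080875]
1 rows of [-0.075, -0.028, -0.012, 0.012, 0.032, 0.18] 1
```

View pics/c_wrist.png

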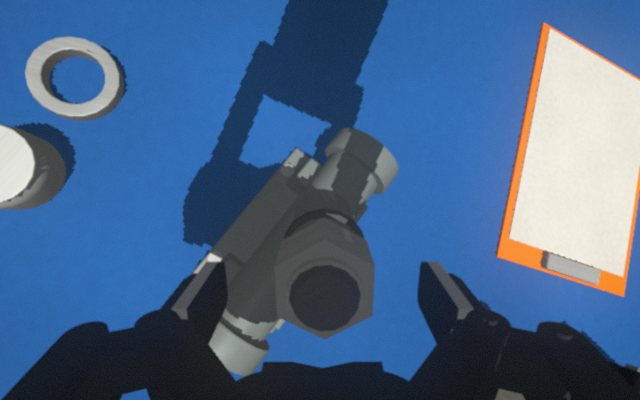

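carry_out(moves=[[[-0.07,-0.03,0,0.01,0.03,0.18,1],[0,0,0,0,0,0,-1],[0,0,0,0,0,0,-1],[0,0,0,0,0,0,-1],[0,0,0,0,0,0,-1],[0,0,0,0,0,0,-1]]])

```text
time: 5.13
tool_pos: [0.6067, 0.2067, 0.159]
tool_rot: [-0.203, 0.486, 0.847, -0.066]
contact_force: [-1.7, 4.6, 4.3]
gripper_width: 0.478
```

```bash
python3 - <<'E'
from h import *
from plant import state
s=state();T=toolT(s); a=axis(); print(s["joint_pos"].round(3),s["contact_force"],s["ft_torque"],s["ft_torque"]@a, s["gripper_width"],T[:3,:3]@np.array([0,0,1]),-a, s["joint_efforts"].round(2))
c=np.array([.608,.205,.1652]);print((T[:3,3]-c)@np.c_[T[:3,:3]])
E
```

```text
[ 0.148  0.392  1.386  0.148  1.769 -1.952] [-1.66927609  4.57156047  4.32832001] [ 0.6505709   0.36964362 -0.16974453] 0.08552317252836016 0.47789205726334644 [-0.40932687  0.08539882 -0.90838238] [-0.41456956  0.08208698 -0.90630779] [ -2.29 -47.98 -32.44  -0.72   0.44   0.05]
[0.0002941  0.00179118 0.00629092]
```

carry_out(moves=[[[0,0,0.5,0,-0.02,0,-1],[0,0,0.9,0,-0.01,0,-1],[0,0,0.9,0,-0.01,0,-1],[0,0,0.9,0,0,0,-1],[0,0,0,0,0,0,-1]]])

```text
time: 5.55
tool_pos: [0.6067, 0.2065, 0.159]
tool_rot: [-0.191, 0.601, 0.771, -0.093]
contact_force: [3.7, 5.1, 1.9]
gripper_width: 0.475
```

```bash
cat > st.py <<'E'
from h import *
from plant import state
s=state();T=toolT(s); a=axis()
c=np.array([.608,.205,.1652])
e1=np.cross([0,0,1.],a); e1/=np.linalg.norm(e1); e2=np.cross(a,e1); x=T[:3,0]
print("phi",np.degrees(np.arctan2(x@e2,x@e1)).round(2),"j",s["joint_pos"].round(3),"F tool",(s["contact_force"]@T[:3,:3]).round(1),"M tool",(s["ft_torque"]@T[:3,:3]).round(2),"w",round(s["gripper_width"]*85,1),"off",((T[:3,3]-c)@T[:3,:3]*1000).round(1),"tilt",np.degrees(np.arccos(-a@T[:3,2])).round(2),"tau6",s["joint_efforts"][5].round(2),"t",s["time"])
E
python3 st.py
```

```text
phi 25.43 j [ 0.148  0.389  1.389  0.149  1.765 -1.671] F tool [ 4.5  3.9 -2.8] M tool [-0.77  0.83  0.22] w 40.3 off [0.6 1.6 6.3] tilt 0.63 tau6 0.24 t 5.55
```

carry_out(moves=[[[0,0,0.9,0,0,0,-1],[0,0,0.9,0,0,0,-1],[0,0,0.9,0,0,0,-1],[0,0,0.9,0,0,0,-1],[0,0,0.9,0,0,0,-1],[0,0,0.9,0,0,0,-1],[0,0,0.9,0,0,0,-1],[0,0,0.9,0,0,0,-1]]])

```text
time: 6.22
tool_pos: [0.6067, 0.206, 0.159]
tool_rot: [-0.152, 0.81, 0.547, -0.147]
contact_force: [3.3, 3.3, 1.5]
gripper_width: 0.473
```

```bash
python3 st.py
```

```text
phi -10.62 j [ 0.148  0.389  1.389  0.147  1.765 -1.042] F tool [ 4.1  1.  -2.5] M tool [-0.31  0.73 -0.19] w 40.2 off [0.9 1.1 6.3] tilt 0.6 tau6 -0.56 t 6.2167
```

carry_out(moves=[[[0,0,0.9,0,0,0,-1],[0,0,0.9,0,0,0,-1],[0,0,0.9,0,0,0,-1],[0,0,0.9,0,0,0,-1],[0,0,0.9,0,0,0,-1],[0,0,0.9,0,0,0,-1],[0,0,0.9,0,0,0,-1],[0,0,0.9,0,0,0,-1]]])

```text
time: 6.88
tool_pos: [0.6064, 0.2056, 0.159]
tool_rot: [-0.099, 0.939, 0.27, -0.188]
contact_force: [2.1, 2.7, 3.0]
gripper_width: 0.477
```

carry_out(moves=[[[0,0,0.9,0,0,0,-1],[0,0,0.8,0,0,0,-1],[0,0,0.6,0,0,0,-1],[0,0,0.4,0,0,0,-1],[0,0,0,0,0,0,-1]]])

```text
time: 7.3
tool_pos: [0.6062, 0.2055, 0.1591]
tool_rot: [-0.076, 0.964, 0.159, -0.198]
contact_force: [2.7, 3.2, 5.0]
gripper_width: 0.481
```

```bash
python3 st.py
```

```text
phi -60.0 j [ 0.147  0.389  1.389  0.146  1.767 -0.181] F tool [ 1.6 -3.3 -5.3] M tool [0.24 0.36 0.21] w 40.9 off [0.8 0.3 6.3] tilt 0.49 tau6 0.0 t 7.3
```

carry_out(moves=[[[0,0,0.7,0,0,0,-1],[0,0,0.7,0,0,0,-1],[0,0,0.7,0,0,0,-1],[0,0,0.6,0,0,0,-1],[0,0,0.5,0,0,0,-1],[0,0,0.4,0,0,0,-1],[0,0,0,0,0,0,-1]]])

```text
time: 7.88
tool_pos: [0.606, 0.2054, 0.1592]
tool_rot: [-0.045, 0.977, 0.007, -0.208]
contact_force: [2.0, 2.6, 5.3]
gripper_width: 0.477
```

```bash
python3 st.py
```

```text
phi -77.97 j [0.147 0.389 1.389 0.146 1.767 0.133] F tool [-0.3 -3.1 -5.4] M tool [0.35 0.01 0.17] w 40.5 off [0.7 0.1 6.3] tilt 0.45 tau6 -0.02 t 7.8833
```

carry_out(moves=[[[0,0,0.3,0,0,0,-1],[0,0,0.3,0,0,0,-1],[0,0,0.2,0,0,0,-1],[0,0,0,0,0,0,-1]]])

```text
time: 8.22
tool_pos: [0.606, 0.2054, 0.1592]
tool_rot: [-0.037, 0.977, -0.027, -0.21]
contact_force: [1.2, 2.8, 4.6]
gripper_width: 0.477
```

```bash
python3 st.py
```

```text
phi -81.93 j [0.147 0.389 1.389 0.146 1.767 0.202] F tool [-0.9 -3.2 -4.4] M tool [0.33 0.02 0.12] w 40.5 off [0.6 0.1 6.3] tilt 0.44 tau6 -0.03 t 8.2167
```

carry_out(moves=[[[0,0,0.2,0,0,0,-1],[0,0,0,0,0,0,-1]]])

```text
time: 8.38
tool_pos: [0.6059, 0.2054, 0.1592]
tool_rot: [-0.035, 0.976, -0.036, -0.21]
contact_force: [1.8, 3.6, 6.3]
gripper_width: 0.477
```

```bash
python3 st.py
```

```text
phi -82.93 j [0.147 0.389 1.389 0.146 1.767 0.219] F tool [-1.1 -4.  -6.2] M tool [ 0.29 -0.03  0.05] w 40.6 off [0.6 0.1 6.3] tilt 0.44 tau6 0.01 t 8.3833
```

carry_out(moves=[[[0,0,0.2,0,0,0,-1],[0,0,0,0,0,0,-1]]])

```text
time: 8.55
tool_pos: [0.6059, 0.2054, 0.1592]
tool_rot: [-0.034, 0.976, -0.044, -0.21]
contact_force: [1.2, 1.8, 5.5]
gripper_width: 0.478
```

```bash
python3 st.py
```

```text
phi -83.87 j [0.147 0.389 1.389 0.146 1.767 0.236] F tool [-1.3 -2.1 -5.4] M tool [ 0.23  0.05 -0.24] w 40.6 off [0.6 0.1 6.3] tilt 0.44 tau6 0.37 t 8.55
```

carry_out(moves=[[[0,0,0.2,0,0,0,-1],[0,0,0,0,0,0,-1]]])

```text
time: 8.72
tool_pos: [0.6059, 0.2054, 0.1592]
tool_rot: [-0.032, 0.976, -0.051, -0.211]
contact_force: [1.2, 1.5, 4.8]
gripper_width: 0.475
```

```bash
python3 st.py
```

```text
phi -84.77 j [0.147 0.389 1.389 0.146 1.768 0.252] F tool [-1.1 -1.8 -4.7] M tool [ 0.17  0.06 -0.87] w 40.4 off [0.6 0.1 6.3] tilt 0.44 tau6 0.99 t 8.7167
```

carry_out(moves=[[[0,0,-0.1,0,0,0,-1],[0,0,0,0,0,0,1],[0,0,0,0,0,0,1],[0,0,0,0,0,0,1],[0,0,0,0,0,0,1],[0,0,0,0,0,-0.8,1],[0,0,0,0,0,-1,1],[0,0,0,0,0,-1,1]]])

```text
time: 9.38
tool_pos: [0.6502, 0.1953, 0.2586]
tool_rot: [-0.031, 0.975, -0.049, -0.214]
contact_force: [1.6, -0.2, 0.4]
gripper_width: 1.0
```

carry_out(moves=[[[0,0,0,0,0,-0.4,1],[0,0,0,0,0,0,1]]])

```text
time: 9.55
tool_pos: [0.6604, 0.1938, 0.2796]
tool_rot: [-0.033, 0.977, -0.049, -0.207]
contact_force: [0.1, 0.1, 0.8]
gripper_width: 0.999
```

```bash
python3 - <<'E'
from h import *
s,T,(f,g)=snap("d","wrist","scene"); r=nutfit(f,T); print(s["joint_pos"].round(3),s["contact_force"],s["ft_torque"])
for k in("th","w","cen","cen_cap","cap","hx","n"): print(k,np.round(r[k],4))
E
```

```text
[0.123 0.428 1.135 0.145 1.976 0.254] [0.06799087 0.09508016 0.75200108] [ 0.05168263 -0.15199586 -0.0519861 ]
th 36.75
w [0.0421 0.0418 0.0422]
cen [0.6085 0.2054 0.1634]
cen_cap [0.6085 0.2061 0.1635]
cap 0.4085
hx 0.399
n 986
```

View pics/d_wrist.png

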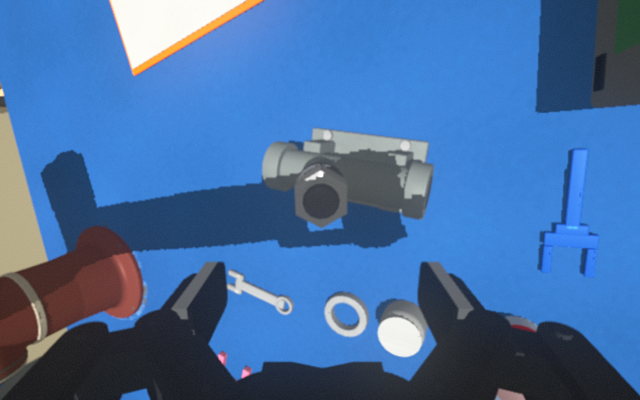

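```bash
python3 - <<'E'
from h import *
f=ld("d_wrist.npz"); T=f["T"]; 
pt=np.array([.56,-.215,.27])
Tm=T
n,row=plan(T,down(np.radians(-50)),T[:3,3]*.45+pt*.55+[-.0,0,.03],10)
T=sim(T,n,row.round(2)); print(T[:3,3])
n,row=plan(T,down(np.radians(-90)),pt,9); print(sim(T,5,row)[:3,3])
# coarse rest/wrench from top
g=ld("top0.npz"); P=cloud(g).reshape(-1,3); col=g["frame"].reshape(-1,3).astype(int)
m=(abs(P[:,0]-.58)<.14)&(abs(P[:,1]+.215)<.08)&(P[:,2]>.047)&(P[:,2]<.075)&(col.max(1)-col.min(1)<45)&(col.min(1)>120)
q=P[m]; print(len(q),q.min(0),q.max(0)); h=q[q[:,0]<.58]; print(np.polyfit(h[:,0],h[:,1],1))
E
```

```text
10 rows of [0.137, 0.477, 0.872, 0.107, 0.582, -0.088] 1 
[ 0.60670842 -0.03087989  0.3045061 ]
9 rows of [-0.005, 0.0, 0.89, 0.433, 0.32, 0.095] 1 
[ 0.59677285 -0.13744826  0.28530709]
493 [ 0.4753527  -0.25476642  0.04712969] [ 0.67478785 -0.17202107  0.06537134]
[ 0.09198393 -0.26716892]
```

carry_out(moves=[[[0.14,0.48,0.87,0.11,0.58,-0.09,1],[0.14,0.48,0.87,0.11,0.58,-0.09,1],[0.14,0.48,0.87,0.11,0.58,-0.09,1],[0.14,0.48,0.87,0.11,0.58,-0.09,1],[0.14,0.48,0.87,0.11,0.58,-0.09,1],[0.14,0.48,0.87,0.11,0.58,-0.09,1],[0.14,0.48,0.87,0.11,0.58,-0.09,1],[0.14,0.48,0.87,0.11,0.58,-0.09,1]]])

```text
time: 10.32
tool_pos: [0.6273, 0.0086, 0.2887]
tool_rot: [-0.005, 0.934, -0.353, -0.048]
contact_force: [0.5, 0.1, 0.8]
gripper_width: 1.002
```

carry_out(moves=[[[0.14,0.48,0.87,0.11,0.58,-0.09,1],[0.14,0.48,0.87,0.11,0.58,-0.09,1],[0,0,0.89,0.43,0.32,0.1,1],[0,0,0.89,0.43,0.32,0.1,1],[0,0,0.89,0.43,0.32,0.1,1],[0,0,0.89,0.43,0.32,0.1,1],[0,0,0.89,0.43,0.32,0.1,1],[0,0,0.89,0.43,0.32,0.1,1]]])

```text
time: 10.98
tool_pos: [0.5853, -0.157, 0.2718]
tool_rot: [0.003, 0.784, -0.621, -0.005]
contact_force: [-0.0, 0.8, -0.1]
gripper_width: 1.005
```

carry_out(moves=[[[0,0,0.89,0.43,0.32,0.1,1],[0,0,0.89,0.43,0.32,0.1,1],[0,0,0.89,0.43,0.32,0.1,1],[0,0,0,0,0,0,1]]])

```text
time: 11.32
tool_pos: [0.5538, -0.2151, 0.2592]
tool_rot: [-0.004, -0.706, 0.709, 0.005]
contact_force: [0.2, 1.1, -0.9]
gripper_width: 0.998
```

```bash
python3 - <<'E'
from h import *
s,T,(f,)=snap("e","wrist"); print(s["joint_pos"].round(3),T.round(3).tolist(),s["contact_force"])
P=cloud(f,T).reshape(-1,3); col=f["frame"].reshape(-1,3).astype(int)
m=(abs(P[:,0]-.58)<.14)&(abs(P[:,1]+.215)<.08)&(P[:,2]>.03)&(P[:,2]<.085)
q=P[m]; print(np.histogram(q[:,2],np.arange(.03,.08,.003)))
E
```

```text
[-0.494 -0.026  1.647 -0.004  1.534  1.081] [[-0.004, -1.0, -0.013, 0.554], [-1.0, 0.004, 0.002, -0.215], [-0.002, 0.013, -1.0, 0.259], [0.0, 0.0, 0.0, 1.0]] [ 0.16925056  1.12995195 -0.86991045]
(array([  35,   37,   29,   57, 1857,  310,   48,  292, 4731,  571,    0,
          0,    0,    0,    0,    0]), array([0.03 , 0.033, 0.036, 0.039, 0.042, 0.045, 0.048, 0.051, 0.054,
       0.057, 0.06 , 0.063, 0.066, 0.069, 0.072, 0.075, 0.078]))
```

View pics/e_wrist.png

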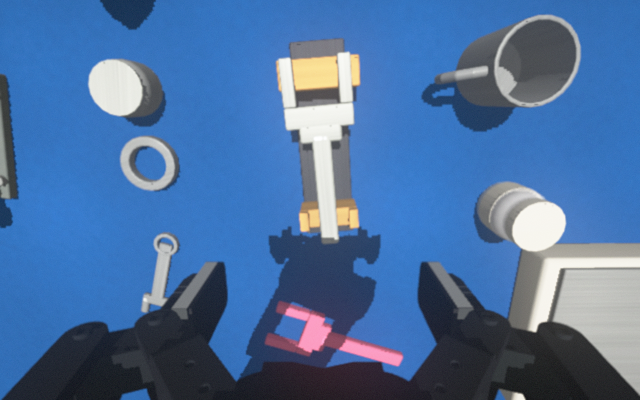

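```bash
python3 - <<'E'
from h import *
f=ld("e_wrist.npz"); T=f["T"]
P=cloud(f,T).reshape(-1,3); col=f["frame"].reshape(-1,3).astype(int)
reg=(abs(P[:,0]-.58)<.14)&(abs(P[:,1]+.215)<.08)
m=reg&(P[:,2]>.05)&(P[:,2]<.062)&(col.max(1)-col.min(1)<50)
q=P[m][:,:2]; print(len(q),q.min(0),q.max(0))
h=q[q[:,0]<.565]
for _ in range(2):
    p=np.polyfit(h[:,0],h[:,1],1); r=h[:,1]-np.polyval(p,h[:,0]); h=h[abs(r)<.013]
ang=np.arctan(p[0]); print("handle",p,np.degrees(ang), "width",np.percentile(r,[1,99]))
x=np.array([np.cos(ang),np.sin(ang)]); y=np.array([-x[1],x[0]])
u=q@x; v=q@y; v0=np.median((h@y)); lo,hi=np.percentile(u,[.3,99.7]); print("length",hi-lo,"v0",v0)
jaw=lambda uu:x*uu+y*v0
print("jaw from tip",jaw(hi-.02),"jaw from tail",jaw(lo+.18)); 
head=(u>hi-.07); print("head v",np.percentile(v[head]-v0,[.5,99.5]))
pr=u>hi-.03; vv=np.sort(v[pr]-v0); print("mouth",vv[vv<0].max(),vv[vv>0].min())
mid=abs(v-v0)<.005; print("back of mouth u rel jaw",(u[mid].max()-(hi-.02)))
print("grip",jaw((hi-.02+lo+.18)/2-.096))
# rest saddles: wood
w=reg&(P[:,2]>.04)&(col[:,0]-col[:,2]>60); W=P[w]; print(len(W),W.min(0),W.max(0))
for s in (W[W[:,0]<.55],W[W[:,0]>.6]): print(s.min(0),s.max(0),s.mean(0))
E
```

```text
5237 [ 0.47363921 -0.25575817] [ 0.67455371 -0.17314215]
handle [ 0.07902356 -0.26172313] 4.5183271020798665 width [-0.00981242  0.00970211]
length 0.19610219581145255 v0 -0.26091336491025563
jaw from tip [ 0.65141119 -0.21024993] jaw from tail [ 0.65529688 -0.20994287]
head v [-0.03422651  0.03553578]
mouth -0.02173853634891748 0.022786255711483683
back of mouth u rel jaw -0.026512611290921306
grip [ 0.55765238 -0.21765908]
2455 [ 0.48922117 -0.25474443  0.04011744] [ 0.67323765 -0.1702827   0.05653003]
[ 0.48922117 -0.25474443  0.04011744] [ 0.51489391 -0.19014489  0.05653003] [ 0.50303041 -0.22283728  0.04835932]
[ 0.6403209  -0.25374458  0.04031626] [ 0.67323765 -0.1702827   0.0563849 ] [ 0.65680986 -0.21349307  0.04428031]
```

```bash
cat > pl.py <<'E'
import sys
from h import *
from plant import state
s=state();T=toolT(s)
# usage: px py pz psi n
a=[float(v) for v in sys.argv[1:5]]; n=int(sys.argv[5]) if len(sys.argv)>5 else None
print(T[:3,3].round(4),s["contact_force"].round(1),s["joint_vel"].round(3)); plan(T,down(np.radians(a[3])),a[:3],n)
E
python3 pl.py .5563 -.2178 .09 -85.5 5
```

```text
[ 0.5548 -0.2138  0.2599] [ 1.4  0.2 -0.2] [ 0.036 -0.002 -0.024  0.017  0.002 -0.012]
5 rows of [0.026, 0.009, -0.182, 0.022, -0.013, 0.849] 1
```

carry_out(moves=[[[0.03,0.01,-0.18,0.02,-0.01,0.85,1],[0.03,0.01,-0.18,0.02,-0.01,0.85,1],[0.03,0.01,-0.18,0.02,-0.01,0.85,1],[0.03,0.01,-0.18,0.02,-0.01,0.85,1],[0.03,0.01,-0.18,0.02,-0.01,0.85,1],[0,0,0,0,0,0,1],[0,0,0,0,0,0,1]]])

```text
time: 11.95
tool_pos: [0.557, -0.2156, 0.0905]
tool_rot: [-0.0, 0.735, -0.678, 0.0]
contact_force: [0.7, 0.0, 0.7]
gripper_width: 0.998
```

```bash
python3 pl.py .5563 -.2178 .032 -85.5 3; python3 - <<'E'
from h import *
s,T,(f,)=snap("f","wrist")
P=cloud(f,T).reshape(-1,3); col=f["frame"].reshape(-1,3).astype(int)
m=(abs(P[:,0]-.58)<.14)&(abs(P[:,1]+.215)<.08)&(P[:,2]>.05)&(P[:,2]<.062)&(col.max(1)-col.min(1)<50)
q=P[m][:,:2]; h=q[q[:,0]<.585]
for _ in range(2):
    p=np.polyfit(h[:,0],h[:,1],1); r=h[:,1]-np.polyval(p,h[:,0]); h=h[abs(r)<.013]
print(len(h),np.degrees(np.arctan(p[0])),"y at grip",np.polyval(p,.5563),np.percentile(r,[1,99]))
E
```

```text
[ 0.557  -0.2156  0.0905] [0.7 0.  0.7] [-0.002 -0.049 -0.083 -0.001 -0.003  0.001]
3 rows of [-0.004, 0.001, 0.009, 0.018, 0.008, 0.487] 1 
5319 4.670527643234852 y at grip -0.2174185261949762 [-0.00986552  0.00975689]
```

View pics/f_wrist.png

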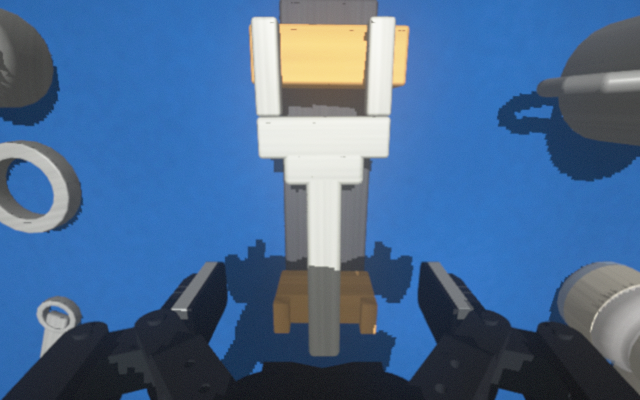

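carry_out(moves=[[[0,0,0,0.02,0.01,0.5,1],[0,0,0,0.02,0.01,0.5,1],[0,0,0,0.02,0.01,0.45,1],[0,0,0,0,0,0,1],[0,0,0,0,0,0,1]]])

```text
time: 12.42
tool_pos: [0.5596, -0.2206, 0.0376]
tool_rot: [-0.001, 0.735, -0.678, 0.005]
contact_force: [0.0, -0.2, 0.4]
gripper_width: 0.999
```

```bash
python3 pl.py .5563 -.2176 .032 -85.4 1
```

```text
[ 0.5596 -0.2206  0.0376] [ 0.  -0.2  0.4] [-0.001 -0.019 -0.024 -0.    -0.004  0.   ]
1 rows of [-0.097, -0.056, -0.005, -0.083, 0.077, 0.139] 1
```

carry_out(moves=[[[-0.1,-0.06,0,-0.08,0.08,0.14,1],[0,0,0,0,0,0,1],[0,0,0,0,0,0,1]]])

```text
time: 12.67
tool_pos: [0.5559, -0.2177, 0.0315]
tool_rot: [-0.0, 0.735, -0.678, -0.0]
contact_force: [0.4, -0.3, -0.7]
gripper_width: 1.0
```

```bash
python3 pl.py .5563 -.2176 .032 -85.4 1
```

```text
[ 0.5559 -0.2177  0.0315] [ 0.4 -0.3 -0.7] [-0.002  0.003 -0.    -0.    -0.005 -0.001]
1 rows of [0.003, 0.003, -0.005, -0.002, -0.01, -0.013] 1
```

carry_out(moves=[[[0,0,0,0,0,0,-1],[0,0,0,0,0,0,-1],[0,0,0,0,0,0,-1],[0,0,0,0,0,0,-1],[0,0,0,0,0,0,-1],[0,0,0,0,0,0,-1],[0,0,0,0,0,0,-1]]])

```text
time: 13.25
tool_pos: [0.5553, -0.2176, 0.0303]
tool_rot: [0.0, 0.735, -0.678, -0.001]
contact_force: [-0.3, 0.9, 2.1]
gripper_width: 0.215
```

carry_out(moves=[[[0,0,0,0,0,-0.3,-1],[0,0,0,0,0,-0.7,-1],[0,0,0,0,0,-1,-1],[0,0,0,0,0,-1,-1],[0,0,0,0,0,-1,-1],[0,0,0,0,0,-1,-1],[0,0,0,0,0,-0.6,-1],[0,0,0,0,0,0,-1]]])

```text
time: 13.92
tool_pos: [0.5582, -0.2192, 0.263]
tool_rot: [-0.001, 0.735, -0.678, 0.005]
contact_force: [0.4, 0.4, -0.5]
gripper_width: 0.222
```

```bash
python3 - <<'E'
from h import *
s,T,(f,)=snap("g","wrist"); print(s["joint_pos"].round(3),T.round(4).tolist(),s["contact_force"],s["gripper_width"]*85)
E
```

```text
[-0.498 -0.031  1.644  0.     1.517  0.993] [[0.0795, -0.9968, 0.0095, 0.5582], [-0.9968, -0.0796, -0.0051, -0.2192], [0.0059, -0.0091, -0.9999, 0.263], [0.0, 0.0, 0.0, 1.0]] [ 0.40314651  0.39620087 -0.49797848] 18.832277764746788
```

View pics/g_wrist.png

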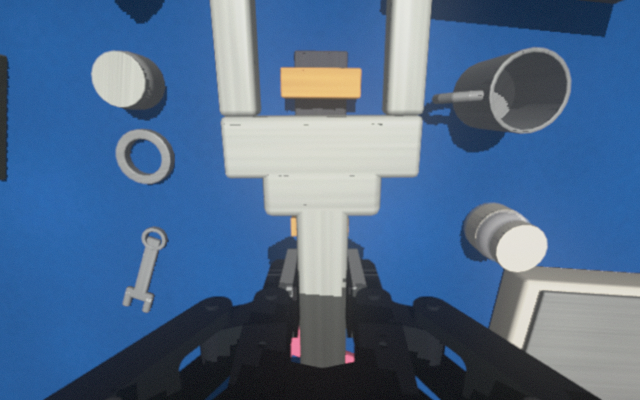

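```bash
cat >> h.py <<'E'
def wrenchfit(f):
    P=cloud(f,np.eye(4)).reshape(-1,3); col=f["frame"].reshape(-1,3).astype(int)  # tool coords
    m=(abs(P[:,0])<.045)&(P[:,1]<-.012)&(P[:,1]>-.15)&(P[:,2]>-.05)&(P[:,2]<.01)&(col.max(1)-col.min(1)<60)
    Q=P[m]; 
    A=np.c_[Q[:,:2],np.ones(len(Q))]
    for _ in range(4):
        c=np.linalg.lstsq(A,Q[:,2],rcond=None)[0]; r=Q[:,2]-A@c; k=abs(r)<max(.002,2*r.std()); Q,A=Q[k],A[k]
    n=np.array([-c[0],-c[1],1]); 
    hd=Q[(Q[:,1]>-.03)]; 
    head=Q[Q[:,1]<-.08]
    # prongs: inner & outer edges by y slice
    ys=np.arange(-.118,-.074,.004); out=[]
    for y in ys:
        s=np.sort(Q[abs(Q[:,1]-y)<.002][:,0])
        if len(s)<8: continue
        neg,pos=s[s<0],s[s>0]
        if len(neg)>3 and len(pos)>3: out.append((y,np.percentile(neg,1),neg.max(),pos.min(),np.percentile(pos,99)))
    out=np.array(out)
    back=Q[abs(Q[:,0])<.012][:,1].min(); tip=Q[:,1].min()
    return dict(plane=c,tilt_deg=np.degrees(np.arctan(c[:2])),edges=out.round(4),back=back,tip=tip,Q=Q)
E
python3 - <<'E'
from h import *
f=ld("g_wrist.npz"); r=wrenchfit(f); c=r["plane"]
print(c,r["tilt_deg"],"back",r["back"],"tip",r["tip"]); print(r["edges"])
print("z at jaw",c@[0,-.096,1],"grip",c@[0,0,1])
Q=r["Q"]; h=Q[(Q[:,1]>-.035)&(abs(Q[:,0])<.013)]
# handle mid line by slices
for y in np.arange(-.036,-.014,.004):
    s=h[abs(h[:,1]-y)<.002][:,0]; 
    if len(s): print(round(y,3),s.min(),s.max(),(s.min()+s.max())/2)
E
```

```text
[-0.00255128 -0.00252156 -0.02589085] [-0.14617725 -0.14447459] back -0.0710368876037932 tip -0.10631251583573978
[[-0.106  -0.0344 -0.0216  0.0225  0.0351]
 [-0.102  -0.0345 -0.0217  0.0223  0.0351]
 [-0.098  -0.0345 -0.0217  0.0224  0.035 ]
 [-0.094  -0.0344 -0.0217  0.0223  0.0351]
 [-0.09   -0.0345 -0.0216  0.0224  0.0352]
 [-0.086  -0.0344 -0.0215  0.0224  0.035 ]
 [-0.082  -0.0344 -0.0216  0.0223  0.0351]
 [-0.078  -0.0344 -0.0215  0.0227  0.0351]]
z at jaw -0.025648782831671095 grip -0.025890852840696803
-0.036 -0.010172787260558749 0.011686159098079272 0.0007566859187602614
-0.032 -0.00883545988247248 0.010285413055022114 0.0007249765862748173
-0.028 -0.008891602588475104 0.010420703557004446 0.000764550484264671
-0.024 -0.008961613537965376 0.010480206891288155 0.0007592966766613897
-0.02 -0.008695594700930414 0.01053073887529615 0.0009175720871828679
-0.016 -0.008803823374447368 0.010650264271811871 0.0009232204486822517
```

```bash
cat >> h.py <<'E'
C=np.array([.6081,.2053,.1650]); JAW=np.array([.0004,-.0978,-.0195])
def onnut(phi_x,h,jaw=JAW,c=C,back=0):
    a=axis(); e1=np.cross([0,0,1.],a); e1/=np.linalg.norm(e1); e2=np.cross(a,e1); t=np.radians(phi_x)
    x=e1*np.cos(t)+e2*np.sin(t); Rt=np.stack([x,np.cross(-a,x),-a],1)
    return Rt, c+a*h-Rt@jaw
E
python3 - <<'E'
from h import *
f=ld("g_wrist.npz"); T=f["T"]
Rt,pt=onnut(-143.25,.06); print(pt, R.from_matrix(T[:3,:3].T@Rt).as_rotvec(degrees=True))
mid=R.from_matrix(T[:3,:3])*R.from_rotvec(R.from_matrix(T[:3,:3].T@Rt).as_rotvec()*.5)
n,row=plan(T,mid.as_matrix(),(T[:3,3]+pt)/2+[0,0,.04],8)
T=sim(T,n,row.round(2)); print(T[:3,3])
n,row=plan(T,Rt,pt,8)
for k in (2,4,6,8): print((sim(T,k,row)@np.r_[JAW,1])[:3].round(3))
E
```

```text
[0.54370562 0.15872494 0.23492409] [-22.99992393 -11.54615902 -20.67559073]
8 rows of [-0.287, -0.144, -0.258, -0.591, -0.065, -0.061] 1 
[ 0.54932669 -0.03061173  0.28835302]
8 rows of [-0.284, -0.148, -0.258, -0.532, -0.231, 0.209] 1 
[0.648 0.045 0.27 ]
[0.646 0.097 0.252]
[0.641 0.148 0.235]
[0.633 0.2   0.219]
```

carry_out(moves=[[[-0.29,-0.14,-0.26,-0.59,-0.06,-0.06,-1],[-0.29,-0.14,-0.26,-0.59,-0.06,-0.06,-1],[-0.29,-0.14,-0.26,-0.59,-0.06,-0.06,-1],[-0.29,-0.14,-0.26,-0.59,-0.06,-0.06,-1],[-0.29,-0.14,-0.26,-0.59,-0.06,-0.06,-1],[-0.29,-0.14,-0.26,-0.59,-0.06,-0.06,-1],[-0.29,-0.14,-0.26,-0.59,-0.06,-0.06,-1],[-0.29,-0.14,-0.26,-0.59,-0.06,-0.06,-1]]])

```text
time: 14.63
tool_pos: [0.5454, -0.028, 0.2776]
tool_rot: [0.043, 0.788, -0.604, -0.108]
contact_force: [0.7, 0.5, -2.3]
gripper_width: 0.219
```

carry_out(moves=[[[-0.28,-0.15,-0.26,-0.53,-0.23,0.2,-1],[-0.28,-0.15,-0.26,-0.53,-0.23,0.2,-1],[-0.28,-0.15,-0.26,-0.53,-0.23,0.2,-1],[-0.28,-0.15,-0.26,-0.53,-0.23,0.2,-1],[-0.28,-0.15,-0.26,-0.53,-0.23,0.2,-1],[-0.28,-0.15,-0.26,-0.53,-0.23,0.2,-1],[-0.28,-0.15,-0.26,-0.53,-0.23,0.2,-1],[0,0,0,0,0,0,-1]]])

```text
time: 15.3
tool_pos: [0.542, 0.1388, 0.2313]
tool_rot: [0.074, 0.822, -0.528, -0.199]
contact_force: [0.6, -1.0, -2.6]
gripper_width: 0.225
```

```bash
python3 - <<'E'
from h import *
from plant import state
s=state();T=toolT(s); print(s["joint_pos"].round(3),T[:3,3])
Rt,pt=onnut(-143.25,.06); plan(T,Rt,pt,3)
E
```

```text
[0.061 0.162 1.538 0.118 1.855 1.212] [0.54204412 0.1388424  0.23131928]
3 rows of [-0.04, 0.008, -0.061, -0.151, -0.074, -0.019] 1
```

carry_out(moves=[[[-0.04,0.01,-0.06,-0.15,-0.07,-0.02,-1],[-0.04,0.01,-0.06,-0.15,-0.07,-0.02,-1],[-0.04,0.01,-0.06,-0.15,-0.07,-0.02,-1],[0,0,0,0,0,0,-1],[0,0,0,0,0,0,-1]]])

```text
time: 15.72
tool_pos: [0.5463, 0.1551, 0.2408]
tool_rot: [0.075, 0.826, -0.523, -0.197]
contact_force: [-0.4, -0.3, -3.2]
gripper_width: 0.224
```

```bash
python3 - <<'E'
from h import *
s,T,(f,)=snap("i","wrist"); print(s["joint_pos"].round(3),T[:3,3],s["contact_force"],s["joint_vel"].round(3))
Rt,pt=onnut(-143.25,.06); plan(T,Rt,pt,1)
r=wrenchfit(f); print(r["plane"],r["back"],r["edges"])
# nut cap in tool frame
try:
    k=nutfit(f,T); print({a:np.round(k[a],4) for a in("th","w","cen","cen_cap","cap","hx","n")})
except Exception as e: print(e)
E
```

```text
[0.087 0.172 1.51  0.122 1.868 1.228] [0.54629245 0.15511962 0.24077809] [-0.35691062 -0.33695048 -3.1698616 ] [-0.009 -0.004  0.006 -0.004  0.001 -0.002]
1 rows of [-0.111, -0.059, -0.046, -0.069, -0.034, 0.167] 1 
[-0.001606   -0.00190797 -0.02608239] -0.07102885066956968 [[-0.106  -0.0344 -0.0215  0.0226  0.0352]
 [-0.102  -0.0344 -0.0215  0.0226  0.0354]
 [-0.098  -0.0343 -0.0216  0.0225  0.0355]
 [-0.094  -0.0343 -0.0216  0.0224  0.0353]
 [-0.09   -0.0342 -0.0215  0.0225  0.0352]
 [-0.086  -0.0341 -0.0214  0.0225  0.0352]
 [-0.082  -0.0341 -0.0213  0.0226  0.0352]
 [-0.078  -0.0341 -0.0215  0.0229  0.0354]]
{'th': np.float64(36.5), 'w': array([0.0419, 0.0422, 0.0423]), 'cen': array([0.6084, 0.2048, 0.1636]), 'cen_cap': array([0.6082, 0.2047, 0.1636]), 'cap': np.float64(0.4087), 'hx': np.float64(0.3991), 'n': np.int64(2809)}
```

View pics/i_wrist.png

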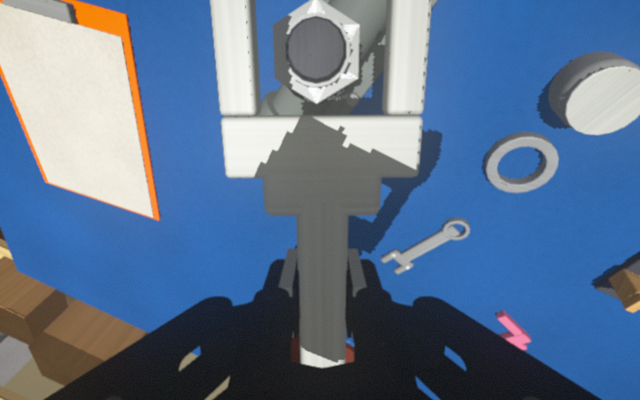

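```bash
sed -i 's/^C=np.*/C=np.array([.6083,.2048,.1650]); JAW=np.array([.0005,-.098,-.0197])/' h.py; cat > pn.py <<'E'
import sys
from h import *
from plant import state
s=state();T=toolT(s); phi,h,n=float(sys.argv[1]),float(sys.argv[2]),int(sys.argv[3])
Rt,pt=onnut(phi,h); plan(T,Rt,pt,n)
a=axis(); J=(T@np.r_[JAW,1])[:3]-C
e1=np.cross([0,0,1.],a); e1/=np.linalg.norm(e1); e2=np.cross(a,e1); x=T[:3,0]
print("phi",np.degrees(np.arctan2(x@e2,x@e1)).round(2),"jaw-nut tool mm",(J@T[:3,:3]*1000).round(1),"F tool",(s["contact_force"]@T[:3,:3]).round(1),"M tool",(s["ft_torque"]@T[:3,:3]).round(2),"j",s["joint_pos"].round(2),"tau6",s["joint_efforts"][5].round(2))
E
python3 pn.py -143.25 .042 2
```

```text
2 rows of [-0.055, -0.029, -0.025, -0.032, -0.014, 0.308] 1 
phi -143.5 jaw-nut tool mm [  3.1   0.8 -67.6] F tool [ 1.  -0.6  1.5] M tool [0.18 0.22 0.02] j [0.09 0.17 1.51 0.12 1.87 1.23] tau6 -0.02
```

carry_out(moves=[[[-0.05,-0.03,-0.02,-0.03,-0.01,0.31,-1],[-0.05,-0.03,-0.02,-0.03,-0.01,0.31,-1],[0,0,0,0,0,0,-1],[0,0,0,0,0,0,-1]]])

```text
time: 16.1
tool_pos: [0.5343, 0.1597, 0.2161]
tool_rot: [0.079, 0.825, -0.521, -0.204]
contact_force: [0.0, 0.3, -1.9]
gripper_width: 0.219
```

```bash
python3 pn.py -143.25 .03 2
```

```text
2 rows of [0.02, 0.011, -0.005, 0.001, -0.01, 0.113] 1 
phi -143.3 jaw-nut tool mm [ -0.    0.8 -38.7] F tool [ 0.2 -0.8  1.7] M tool [0.21 0.18 0.04] j [0.1  0.17 1.55 0.13 1.84 1.23] tau6 -0.02
```

carry_out(moves=[[[0.02,0.01,0,0,-0.01,0.2,-1],[0.02,0.01,0,0,-0.01,0.2,-1],[0,0,0,0,0,0,-1],[0,0,0,0,0,0,-1]]])

```text
time: 16.43
tool_pos: [0.5291, 0.1615, 0.2026]
tool_rot: [0.077, 0.826, -0.521, -0.201]
contact_force: [0.0, -0.4, -2.3]
gripper_width: 0.221
```

```bash
python3 pn.py -143.25 .000 4;python3 - <<'E'
from h import *
s,T,(f,)=snap("k","wrist")
b=f["frame"][0:140,200:440]; cv2.imwrite("pics/k_c.png",cv2.resize(b,None,fx=3,fy=3,interpolation=cv2.INTER_CUBIC)[:,:,::-1])
E
```

```text
4 rows of [-0.006, -0.002, -0.001, 0.001, 0.002, 0.153] 1 
phi -143.28 jaw-nut tool mm [ -0.1  -0.4 -24.7] F tool [ 0.9 -0.6  2. ] M tool [0.24 0.14 0.02] j [0.1  0.17 1.58 0.13 1.81 1.23] tau6 -0.02
```

View pics/k_c.png

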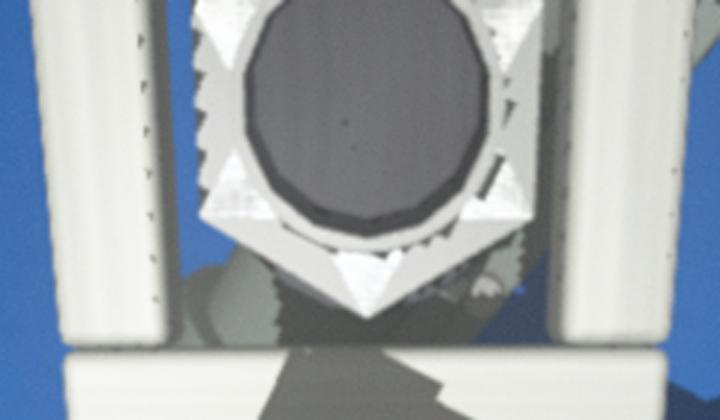

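carry_out(moves=[[[0,0,0,0,0,0.15,-1],[0,0,0,0,0,0.15,-1],[0,0,0,0,0,0,-1],[0,0,0,0,0,0,-1]]])

```text
time: 16.82
tool_pos: [0.5243, 0.1625, 0.1918]
tool_rot: [0.077, 0.826, -0.521, -0.201]
contact_force: [1.2, 0.0, -2.5]
gripper_width: 0.223
```

```bash
python3 pn.py -143.25 .000 2
```

```text
2 rows of [-0.014, -0.004, -0.003, 0.002, 0.006, 0.157] 1 
phi -143.28 jaw-nut tool mm [ -0.1  -0.4 -12.8] F tool [ 1.1 -1.8  1.8] M tool [0.24 0.18 0.09] j [0.1  0.17 1.6  0.13 1.79 1.23] tau6 -0.02
```

carry_out(moves=[[[0,0,0,0,0,0.15,-1],[0,0,0,0,0,0.15,-1],[0,0,0,0,0,0,-1],[0,0,0,0,0,0,-1]]])

```text
time: 17.15
tool_pos: [0.5193, 0.1635, 0.1808]
tool_rot: [0.077, 0.826, -0.521, -0.201]
contact_force: [0.4, -0.0, -1.7]
gripper_width: 0.223
```

```bash
python3 pn.py -143.25 .000 2
```

```text
2 rows of [-0.013, -0.004, -0.002, 0.002, 0.006, 0.007] 1 
phi -143.27 jaw-nut tool mm [-0.1 -0.4 -0.8] F tool [ 0.6 -0.9  1.4] M tool [0.24 0.18 0.01] j [0.1  0.17 1.62 0.13 1.77 1.23] tau6 -0.02
```

```bash
python3 pn.py -163.25 .0005 6; python3 - <<'E'
from h import *
T=ld("k_wrist.npz")["T"]
Rt,pt=onnut(-143.25,.0); T[:3,:3]=Rt;T[:3,3]=pt
R2,p2=onnut(-147.25,.0); plan(T,R2,p2,1)
E
```

```text
6 rows of [-0.005, -0.0, 0.666, -0.141, -0.003, 0.0] 1 
phi -143.27 jaw-nut tool mm [-0.1 -0.4 -0.8] F tool [ 0.6 -0.9  1.4] M tool [0.24 0.18 0.01] j [0.1  0.17 1.62 0.13 1.77 1.23] tau6 -0.02
1 rows of [0.0, 0.0, 0.8, -0.171, -0.007, 0.0] 1
```

carry_out(moves=[[[0,0,0.67,-0.142,-0.004,0,-1],[0,0,0.67,-0.142,-0.004,0,-1],[0,0,0.67,-0.142,-0.004,0,-1],[0,0,0,0,0,0,-1]]])

```text
time: 17.48
tool_pos: [0.5152, 0.1793, 0.1854]
tool_rot: [0.094, 0.777, -0.592, -0.192]
contact_force: [2.2, -2.1, -4.0]
gripper_width: 0.232
```

```bash
python3 pn.py -163.25 .0005 3
```

```text
3 rows of [-0.021, -0.006, 0.659, -0.141, 0.003, 0.01] 1 
phi -153.36 jaw-nut tool mm [ 0.  -0.9 -2.2] F tool [ 3.2 -2.9  2.6] M tool [0.53 0.51 0.03] j [0.13 0.16 1.62 0.14 1.77 1.43] tau6 0.41
```

carry_out(moves=[[[0,0,0.66,-0.141,0,0,-1],[0,0,0.66,-0.141,0,0,-1],[0,0,0.66,-0.141,0,0.02,-1],[0,0,0,0,0,0,-1]]])

```text
time: 17.82
tool_pos: [0.5131, 0.1945, 0.187]
tool_rot: [0.11, 0.724, -0.656, -0.182]
contact_force: [6.5, -5.3, -5.0]
gripper_width: 0.224
```

```bash
python3 pn.py -173.25 .0005 3; python3 - <<'E'
from h import *
s,T,(f,)=snap("l","wrist"); r=wrenchfit(f); print(r["plane"],r["back"],r["edges"])
k=nutfit(f,T); print({a:np.round(k[a],4) for a in("th","w","cen","cen_cap","cap","hx","n")})
E
```

```text
3 rows of [-0.033, -0.009, 0.669, -0.152, 0.009, 0.004] 1 
phi -163.21 jaw-nut tool mm [ 1.2 -1.4 -1.8] F tool [ 6.3 -7.3  1.4] M tool [ 1.17  1.09 -0.58] j [0.15 0.16 1.62 0.14 1.77 1.63] tau6 1.02
[-0.00268019  0.08230825 -0.02222495] -0.08994724590683593 [[-1.06e-01 -3.59e-02 -1.68e-02  1.54e-02  3.40e-02]
 [-1.02e-01 -3.56e-02 -1.39e-02  1.24e-02  3.39e-02]
 [-9.80e-02 -3.56e-02 -1.44e-02  1.31e-02  3.40e-02]
 [-9.40e-02 -3.55e-02 -1.41e-02  1.28e-02  3.40e-02]
 [-9.00e-02 -3.54e-02 -1.13e-02  1.07e-02  3.39e-02]
 [-8.60e-02 -3.53e-02 -6.10e-03  5.70e-03  3.39e-02]
 [-8.20e-02 -3.50e-02 -1.00e-04  2.00e-04  3.40e-02]
 [-7.80e-02 -3.51e-02 -1.00e-04  2.00e-04  3.40e-02]]
{'th': np.float64(51.0), 'w': array([0.0495, 0.0406, 0.0555]), 'cen': array([0.6008, 0.2005, 0.1667]), 'cen_cap': array([0.6055, 0.2054, 0.165 ]), 'cap': np.float64(0.4087), 'hx': np.float64(0.3991), 'n': np.int64(4617)}
```

View pics/l_wrist.png

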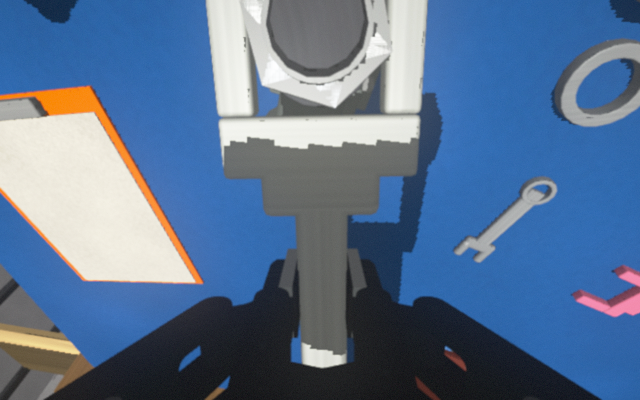

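```bash
cat >> h.py <<'E'
def nuth(f,T,c=C,tol=.0022):
    a=axis(); e1=np.cross([0,0,1.],a); e1/=np.linalg.norm(e1); e2=np.cross(a,e1)
    P=cloud(f,T).reshape(-1,3)-c; u,v,h=P@e1,P@e2,P@a; r=np.hypot(u,v)
    near=(r<.06)&(abs(h)<.04); hh=h[near&(r<.05)]
    hist=np.histogram(hh,np.arange(-.02,.04,.002))
    m=(r<.0275)&(abs(h-.0135)<tol); uv=np.c_[u[m],v[m]]
    best=None
    for th in np.arange(0,60,.25):
        t=np.radians(th+np.array([0,60,120,180,240,300])); n=np.stack([np.cos(t),np.sin(t)],1)
        hi=np.percentile(uv@n.T,99.3,axis=0); A=hi.sum()
        if best is None or A<best[0]: best=(A,th,hi)
    return best[1],best[2],m.sum(),hist
E
python3 - <<'E'
from h import *
for n in("i","l"):
    f=ld(n+"_wrist.npz"); r=nuth(f,f["T"]); print(r[0],r[1].round(4),r[2]); print(r[3][0].tolist())
E
```

```text
38.0 [0.0205 0.0203 0.0207 0.0211 0.0216 0.0213] 2804
[0, 0, 0, 3, 2, 3, 2, 8, 7, 4, 3, 4, 3, 9, 7, 8, 1152, 1672, 342, 703, 283, 1583, 1128, 11, 0, 0, 0, 0, 0]
31.5 [0.0207 0.0204 0.0205 0.0208 0.0118 0.0204] 4495
[0, 0, 0, 3, 4, 5, 4, 2, 28, 113, 138, 139, 354, 10450, 9435, 41, 1800, 2734, 602, 1190, 585, 3182, 2322, 32, 0, 0, 0, 0, 0]
```

```bash
python3 - <<'E'
from h import *
f=ld("l_wrist.npz");T=f["T"]
b=f["frame"][0:130,190:450]; cv2.imwrite("pics/l_c.png",cv2.resize(b,None,fx=3,fy=3,interpolation=cv2.INTER_CUBIC)[:,:,::-1])
a=axis(); e1=np.cross([0,0,1.],a); e1/=np.linalg.norm(e1); e2=np.cross(a,e1)
P=cloud(f,T)-C; h=P@a; 
uv=np.c_[(P@e1).ravel(),(P@e2).ravel()]; m=(np.hypot(*uv.T)<.0265)&(abs(h.ravel()-.0125)<.0035)
q=uv[m]; ang=np.degrees(np.arctan2(q[:,1],q[:,0]))%360; r=np.hypot(*q.T)
for t in range(0,360,6):
    k=(ang>=t)&(ang<t+6)
    if k.sum()>3: print(t+3,round(1000*np.percentile(r[k],97),1),end=' | ')
E
```

```text
3 24.7 | 9 25.2 | 15 24.6 | 21 21.1 | 27 21.1 | 33 21.2 | 39 23.8 | 45 21.5 | 51 22.1 | 57 23.3 | 63 22.8 | 69 21.8 | 75 21.0 | 81 20.5 | 87 20.4 | 93 20.4 | 99 20.7 | 105 20.9 | 111 22.0 | 117 22.9 | 123 23.1 | 129 22.0 | 135 21.2 | 141 20.7 | 147 20.5 | 153 20.5 | 159 20.6 | 165 21.2 | 171 25.6 | 177 24.3 | 183 25.0 | 189 25.3 | 195 25.3 | 201 25.5 | 207 25.7 | 213 25.6 | 219 21.4 | 351 19.9 | 357 23.9 |
```

View pics/l_c.png

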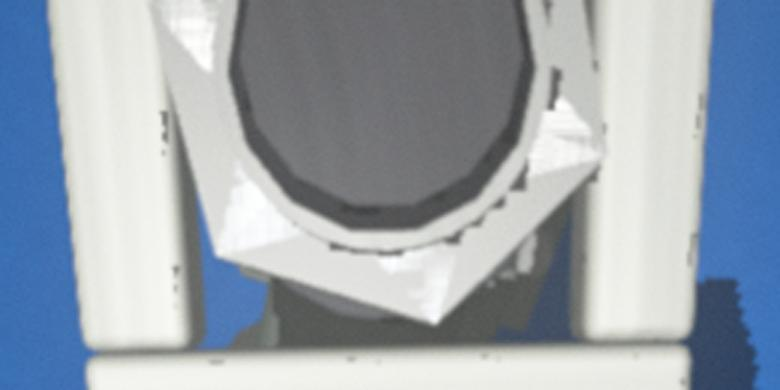

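carry_out(moves=[[[0,0,0.66,-0.145,0,0,-1],[0,0,0.66,-0.145,0,0,-1],[0,0,0.66,-0.145,0,0,-1],[0,0,0,0,0,0,-1]]])

```text
time: 18.2
tool_pos: [0.513, 0.2113, 0.1886]
tool_rot: [-0.125, -0.664, 0.717, 0.171]
contact_force: [6.4, -7.5, -6.1]
gripper_width: 0.224
```

```bash
python3 pn.py -183.25 .0005 3; cat > look.py <<'E'
import sys
from h import *
tag=sys.argv[1]
s,T,(f,)=snap(tag,"wrist")
a=axis(); e1=np.cross([0,0,1.],a); e1/=np.linalg.norm(e1); e2=np.cross(a,e1)
P=cloud(f,T)-C; h=P@a
uv=np.c_[(P@e1).ravel(),(P@e2).ravel()]; m=(np.hypot(*uv.T)<.0262)&(abs(h.ravel()-.0125)<.0035)
q=uv[m]; ang=np.degrees(np.arctan2(q[:,1],q[:,0]))%360; r=np.hypot(*q.T)
x=T[:3,0]; ph=np.degrees(np.arctan2(x@e2,x@e1))
print("toolx",ph.round(2)); prof=[]
for t in range(0,360,4):
    k=(ang>=t)&(ang<t+4); prof.append(np.percentile(r[k],97)*1000 if k.sum()>4 else np.nan)
prof=np.array(prof); tt=np.arange(2,360,4)
# fit hex profile r=21/cos(d) on bins facing the handle (+tool y) +-70deg
best=[]
k=~np.isnan(prof)&(prof<24.6)&(abs((tt-(ph-90)+180)%360-180)<70)
for th in np.arange(0,60,.25):
    d=np.radians((tt[k]-th+30)%60-30); M=1/np.cos(d); s0=(M@prof[k])/(M@M); best.append((np.median(abs(prof[k]-s0*M)),th,s0))
print("nut normal (mod60)",min(best),"bins",k.sum())
Pt=cloud(f,np.eye(4)).reshape(-1,3); col=f["frame"].reshape(-1,3).astype(int)
# head back bar yaw: rear edge of wide head bar; handle edges
for y in np.arange(-.045,-.012,.008):
    k=(abs(Pt[:,1]-y)<.002)&(abs(Pt[:,0])<.02)&(Pt[:,2]>-.04)&(Pt[:,2]<-.012); s=Pt[k]; print(round(y,3),s[:,0].min().round(4),s[:,0].max().round(4),np.median(s[:,2]).round(4),end=' ; ')
b=f["frame"][0:260,190:450]; cv2.imwrite(f"pics/{tag}_c.png",cv2.resize(b,None,fx=2.2,fy=2.2,interpolation=cv2.INTER_CUBIC)[:,:,::-1])
E
python3 look.py m
```

```text
3 rows of [-0.034, -0.007, 0.673, -0.153, 0.007, 0.005] 1 
phi -173.15 jaw-nut tool mm [ 1.1 -1.2 -1.9] F tool [ 7.2 -8.8  2.3] M tool [ 1.46  1.11 -0.59] j [0.18 0.17 1.6  0.15 1.77 1.83] tau6 1.01
toolx -173.15
nut normal (mod60) (np.float64(0.057991266633480976), np.float64(20.75), np.float64(20.43722885288537)) bins 34
-0.045 -0.0199 0.0198 -0.0261 ; -0.037 -0.02 0.0199 -0.026 ; -0.029 -0.0095 0.0104 -0.026 ; -0.021 -0.0092 0.0106 -0.026 ; -0.013 -0.0199 0.0199 -0.0263 ;
```

View pics/m_c.png

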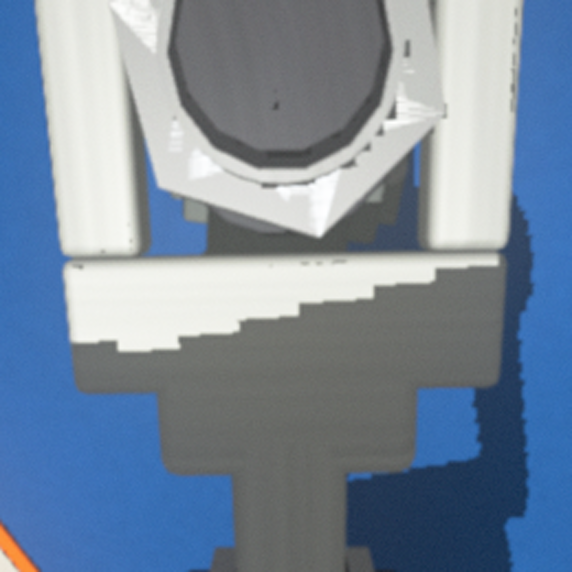

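carry_out(moves=[[[0,0,0.66,-0.145,0,0,-1],[0,0,0.66,-0.145,0,0,-1],[0,0,0.66,-0.145,0,0,-1],[0,0,0.66,-0.145,0,0,-1],[0,0,0,0,0,0,-1]]])

```text
time: 18.67
tool_pos: [0.5168, 0.2335, 0.1887]
tool_rot: [-0.145, -0.577, 0.788, 0.155]
contact_force: [6.0, -9.8, -5.1]
gripper_width: 0.221
```

```bash
python3 pn.py -193.25 .0005 3
```

```text
3 rows of [-0.034, -0.006, 0.456, -0.106, 0.006, 0.003] 1 
phi 173.59 jaw-nut tool mm [ 1.  -0.8 -1.7] F tool [  7.4 -10.1   1.5] M tool [ 1.67  1.01 -0.56] j [0.21 0.19 1.58 0.17 1.77 2.09] tau6 0.96
```

carry_out(moves=[[[0,0,0.4,-0.09,0,0,-1],[0,0,0.4,-0.09,0,0,-1],[0,0,0,0,0,0,-1]]])

```text
time: 18.92
tool_pos: [0.5187, 0.2397, 0.1883]
tool_rot: [-0.151, -0.55, 0.808, 0.15]
contact_force: [5.6, -10.2, -5.4]
gripper_width: 0.219
```

```bash
python3 pn.py -193.25 .0005 3
```

```text
3 rows of [-0.032, -0.008, 0.191, -0.05, 0.007, 0.003] 1 
phi 169.61 jaw-nut tool mm [ 1.1 -0.8 -1.6] F tool [  7.2 -10.6   1.9] M tool [ 1.67  1.14 -0.68] j [0.22 0.2  1.56 0.17 1.77 2.17] tau6 0.89
```

carry_out(moves=[[[0,0,0.4,-0.09,0,0,-1],[0,0,0,0,0,0,-1]]])

```text
time: 19.08
tool_pos: [0.5199, 0.2429, 0.1881]
tool_rot: [-0.153, -0.535, 0.817, 0.147]
contact_force: [5.1, -11.0, -4.2]
gripper_width: 0.224
```

```bash
python3 pn.py -193.25 .0005 3
```

```text
3 rows of [-0.031, -0.008, 0.057, -0.022, 0.007, 0.003] 1 
phi 167.6 jaw-nut tool mm [ 1.1 -0.7 -1.7] F tool [  7.8 -10.2   0.9] M tool [ 1.72  1.19 -0.69] j [0.23 0.21 1.56 0.17 1.77 2.21] tau6 0.88
```

carry_out(moves=[[[0,0,0.4,-0.09,0,0,-1],[0,0,0,0,0,0,-1]]])

```text
time: 19.25
tool_pos: [0.521, 0.246, 0.1878]
tool_rot: [-0.156, -0.521, 0.826, 0.145]
contact_force: [3.4, -12.3, -3.8]
gripper_width: 0.219
```

```bash
python3 pn.py -193.25 .0005 3; python3 look.py n
```

```text
3 rows of [-0.029, -0.011, -0.076, 0.005, 0.005, 0.002] 1 
phi 165.6 jaw-nut tool mm [ 1.3 -0.5 -1.5] F tool [ 9.4 -9.4  1.1] M tool [ 1.72  1.26 -0.68] j [0.23 0.21 1.55 0.17 1.77 2.25] tau6 0.93
toolx 165.6
nut normal (mod60) (np.float64(0.14098980402604155), np.float64(59.25), np.float64(20.552326161287144)) bins 35
-0.045 -0.02 0.0199 -0.0263 ; -0.037 -0.02 0.0199 -0.0261 ; -0.029 -0.0097 0.0102 -0.0261 ; -0.021 -0.0094 0.0099 -0.0261 ; -0.013 -0.0198 0.0196 -0.0264 ;
```

carry_out(moves=[[[0,0,0.4,-0.09,0,0,-1],[0,0,0,0,0,0,-1]]])

```text
time: 19.47
tool_pos: [0.522, 0.2488, 0.1875]
tool_rot: [-0.16, -0.507, 0.835, 0.142]
contact_force: [1.6, -13.8, -2.9]
gripper_width: 0.224
```

```bash
python3 pn.py -193.25 .0005 3
```

```text
3 rows of [-0.025, -0.017, -0.209, 0.03, 0.003, 0.001] 1 
phi 163.61 jaw-nut tool mm [ 1.6 -0.3 -1.3] F tool [11.3 -8.6  0.9] M tool [ 1.57  1.6  -0.91] j [0.23 0.22 1.55 0.17 1.77 2.28] tau6 1.12
```

carry_out(moves=[[[0,0,0.4,-0.09,0,0,-1],[0,0,0,0,0,0,-1]]])

```text
time: 19.63
tool_pos: [0.5235, 0.2514, 0.1869]
tool_rot: [-0.163, -0.492, 0.844, 0.139]
contact_force: [2.2, -15.7, -2.5]
gripper_width: 0.22
```

```bash
python3 pn.py -193.25 .0005 3; python3 look.py o
```

```text
3 rows of [-0.027, -0.021, -0.343, 0.056, 0.005, 0.001] 1 
phi 161.6 jaw-nut tool mm [ 2.  -0.6 -1.3] F tool [ 12.4 -10.3   0.2] M tool [ 1.77  1.82 -1.02] j [0.24 0.23 1.54 0.17 1.77 2.32] tau6 1.25
toolx 161.6
nut normal (mod60) (np.float64(0.18541097128399997), np.float64(58.0), np.float64(20.591973628554438)) bins 35
-0.045 -0.02 0.02 -0.0263 ; -0.037 -0.02 0.02 -0.0262 ; -0.029 -0.0101 0.0097 -0.0261 ; -0.021 -0.0098 0.0099 -0.0261 ; -0.013 -0.0199 0.0195 -0.0263 ;
```

View pics/o_c.png

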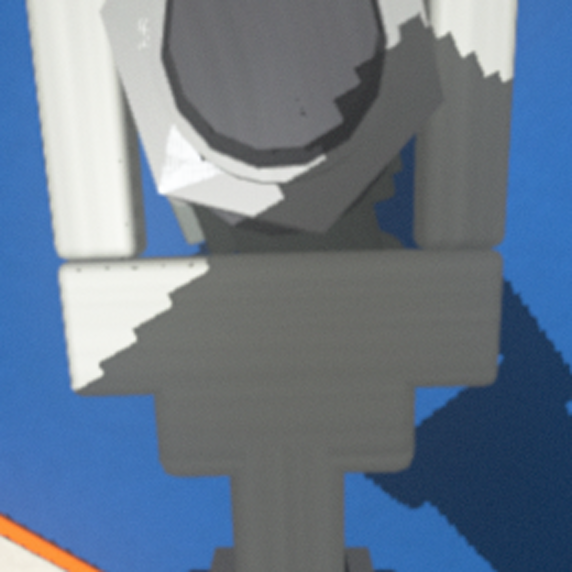

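carry_out(moves=[[[0,0,0.4,-0.1,0,0,-1],[0,0,0.2,-0.06,0,0,-1],[0,0,0,0,0,0,-1],[0,0,0,0,0,0,-1]]])

```text
time: 20.02
tool_pos: [0.526, 0.2553, 0.1859]
tool_rot: [-0.168, -0.47, 0.856, 0.134]
contact_force: [0.2, -21.0, -1.4]
gripper_width: 0.224
```

```bash
python3 pn.py -193.25 .0005 3; python3 look.py p
```

```text
3 rows of [-0.026, -0.034, -0.545, 0.096, 0.006, -0.0] 1 
phi 158.58 jaw-nut tool mm [ 2.3 -1.  -1.1] F tool [ 17.5 -11.6  -0.3] M tool [ 1.96  2.57 -1.16] j [0.24 0.24 1.53 0.17 1.77 2.38] tau6 1.19
toolx 158.58
nut normal (mod60) (np.float64(0.15728825517557254), np.float64(56.0), np.float64(20.56122270499157)) bins 34
-0.045 -0.02 0.0199 -0.0264 ; -0.037 -0.0199 0.0199 -0.0262 ; -0.029 -0.0102 0.0097 -0.0262 ; -0.021 -0.0099 0.0099 -0.0262 ; -0.013 -0.0195 0.0199 -0.0264 ;
```

```bash
python3 pn.py -186 .001 5
```

```text
5 rows of [-0.014, -0.021, -0.617, 0.119, 0.002, -0.002] 1 
phi 158.58 jaw-nut tool mm [ 2.3 -1.  -1.1] F tool [ 17.5 -11.2   0.6] M tool [ 2.01  2.57 -1.14] j [0.24 0.24 1.53 0.17 1.77 2.38] tau6 1.19
```

carry_out(moves=[[[0,0,-0.62,0.12,0,0,-1],[0,0,-0.62,0.12,0,0,-1],[0,0,-0.62,0.12,0,0,-1],[0,0,-0.62,0.12,0,0,-1],[0,0,-0.62,0.12,0,0,-1],[0,0,0,0,0,0,-1]]])

```text
time: 20.57
tool_pos: [0.5176, 0.2352, 0.1884]
tool_rot: [-0.145, -0.58, 0.787, 0.155]
contact_force: [6.2, -11.9, -4.5]
gripper_width: 0.22
```

```bash
python3 pn.py -182 .001 2; python3 look.py q
```

```text
2 rows of [-0.052, -0.021, -0.406, 0.106, 0.017, -0.002] 1 
phi 173.94 jaw-nut tool mm [-1.6 -1.2 -1.7] F tool [  9.5 -10.5   0.7] M tool [1.85 1.43 0.73] j [0.22 0.2  1.57 0.17 1.77 2.09] tau6 -1.07
toolx 173.94
nut normal (mod60) (np.float64(0.06761538181089577), np.float64(8.25), np.float64(20.499605462717145)) bins 35
-0.045 -0.02 0.02 -0.0262 ; -0.037 -0.0199 0.0199 -0.026 ; -0.029 -0.0088 0.0111 -0.0261 ; -0.021 -0.009 0.0108 -0.026 ; -0.013 -0.0198 0.02 -0.0264 ;
```

View pics/q_c.png

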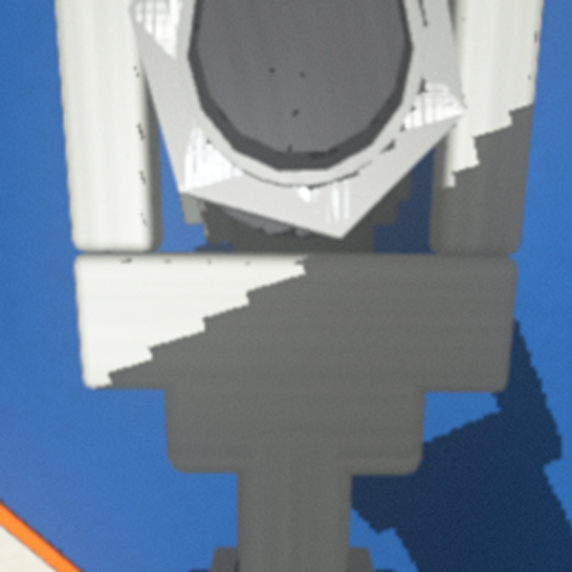

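```bash
cat > wy.py <<'E'
import sys
from h import *
for n in sys.argv[1:]:
    f=ld(n+"_wrist.npz"); P=cloud(f,np.eye(4)).reshape(-1,3)
    m=(abs(P[:,0])<.045)&(P[:,2]>-.030)&(P[:,2]<-.022); Q=P[m]
    ys=np.arange(-.100,-.060,.003); L=[];Rr=[]
    for y in ys:
        s=Q[abs(Q[:,1]-y)<.0015][:,0]; s=s[(abs(s)>.028)]
        L.append(s[s<0].min()); Rr.append(s[s>0].max())
    pl,pr=np.polyfit(ys,L,1),np.polyfit(ys,Rr,1)
    ys2=np.arange(-.095,-.075,.003); 
    H=Q[(Q[:,1]>-.033)&(Q[:,1]<-.016)&(abs(Q[:,0])<.013)]
    a=axis(); e1=np.cross([0,0,1.],a); e1/=np.linalg.norm(e1); e2=np.cross(a,e1); T=f["T"]; x=T[:3,0]
    print(n,"toolx",np.degrees(np.arctan2(x@e2,x@e1)).round(1),"slopes deg",np.degrees(np.arctan([pl[0],pr[0]])).round(2),"centre x at jaw mm",(1000*(np.polyval(pl,-.098)+np.polyval(pr,-.098))/2).round(2),"at -.06",(1000*(np.polyval(pl,-.06)+np.polyval(pr,-.06))/2).round(2),"handle x",(500*(np.percentile(H[:,0],1)+np.percentile(H[:,0],99))).round(2),"z",np.median(H[:,2]).round(4))
E
python3 wy.py g i k l m n o p q
```

```text
g toolx -165.8 slopes deg [ 0.75 -0.06] centre x at jaw mm 0.27 at -.06 0.49 handle x 0.81 z -0.0258
i toolx -143.5 slopes deg [ 0.54 -0.26] centre x at jaw mm 0.47 at -.06 0.57 handle x 0.89 z -0.026
k toolx -143.3 slopes deg [ 0.57 -0.12] centre x at jaw mm 0.45 at -.06 0.6 handle x 0.91 z -0.026
l toolx -163.2 slopes deg [1.7  0.52] centre x at jaw mm -0.85 at -.06 -0.11 handle x 0.66 z -0.026
m toolx -173.2 slopes deg [1.36 0.71] centre x at jaw mm -0.97 at -.06 -0.28 handle x 0.58 z -0.026
n toolx 165.6 slopes deg [1.38 0.47] centre x at jaw mm -1.28 at -.06 -0.66 handle x 0.21 z -0.0261
o toolx 161.6 slopes deg [2.1  0.97] centre x at jaw mm -2.08 at -.06 -1.07 handle x -0.0 z -0.0261
p toolx 158.6 slopes deg [2.12 1.45] centre x at jaw mm -2.52 at -.06 -1.34 handle x -0.05 z -0.0262
q toolx 173.9 slopes deg [ 0.16 -1.13] centre x at jaw mm 1.6 at -.06 1.28 handle x 0.99 z -0.026
```

```bash
sed -e 's/^s,T,(f,)=snap.*/f=ld(tag+"_wrist.npz");T=f["T"]/' look.py > look2.py; for t in d i k l m n o p q; do echo $t; python3 look2.py $t | grep -v ";" ; done; python3 pn.py -182 .001 2
```

```text
d
toolx -84.48
nut normal (mod60) (np.float64(0.3371343636631785), np.float64(38.25), np.float64(20.246148699337457)) bins 35
i
toolx -143.48
nut normal (mod60) (np.float64(0.23867247265867064), np.float64(36.75), np.float64(20.53399609685199)) bins 35
k
toolx -143.28
nut normal (mod60) (np.float64(0.1760781020751203), np.float64(37.25), np.float64(20.43484353821099)) bins 35
l
toolx -163.21
nut normal (mod60) (np.float64(0.07607061241520263), np.float64(30.25), np.float64(20.4351756104906)) bins 34
m
toolx -173.15
nut normal (mod60) (np.float64(0.057991266633480976), np.float64(20.75), np.float64(20.43722885288537)) bins 34
n
toolx 165.6
nut normal (mod60) (np.float64(0.14098980402604155), np.float64(59.25), np.float64(20.552326161287144)) bins 35
o
toolx 161.6
nut normal (mod60) (np.float64(0.18541097128399997), np.float64(58.0), np.float64(20.591973628554438)) bins 35
p
toolx 158.58
nut normal (mod60) (np.float64(0.15728825517557254), np.float64(56.0), np.float64(20.56122270499157)) bins 34
q
toolx 173.94
nut normal (mod60) (np.float64(0.06761538181089577), np.float64(8.25), np.float64(20.499605462717145)) bins 35
2 rows of [-0.052, -0.022, -0.413, 0.107, 0.017, -0.002] 1 
phi 173.86 jaw-nut tool mm [-1.6 -1.2 -1.7] F tool [ 10.  -11.    2.3] M tool [1.89 1.44 0.75] j [0.22 0.2  1.57 0.17 1.77 2.09] tau6 -0.84Traceback (most recent call last):
  File "look2.py", line 23, in <module>
    k=(abs(Pt[:,1]-y)<.002)&(abs(Pt[:,0])<.02)&(Pt[:,2]>-.04)&(Pt[:,2]<-.012); s=Pt[k]; print(round(y,3),s[:,0].min().round(4),s[:,0].max().round(4),np.median(s[:,2]).round(4),end=' ; ')
                                                                                                         ~~~~~~~~~~^^
    return umr_minimum(a, axis, None, out, keepdims, initial, where)
ValueError: zero-size array to reduction operation minimum which has no identity
```

carry_out(moves=[[[0,0,0.5,-0.11,0,0,-1],[0,0,0.5,-0.11,0,0,-1],[0,0,0.5,-0.11,0,0,-1],[0,0,0.5,-0.11,0,0,-1],[0,0,0,0,0,0,-1]]])

```text
time: 21.03
tool_pos: [0.5234, 0.2504, 0.1867]
tool_rot: [-0.16, -0.508, 0.835, 0.14]
contact_force: [5.1, -18.9, -4.5]
gripper_width: 0.221
```

```bash
sed -i 's/^print("phi"/print("Mnut",((s["ft_torque"]@T[:3,2])-.098*(s["contact_force"]@T[:3,0])).round(2));print("phi"/' pn.py; python3 pn.py -202 .001 2; python3 look.py r
```

```text
2 rows of [-0.059, -0.037, 0.575, -0.113, 0.01, -0.008] 1 
Mnut -1.04
phi 163.75 jaw-nut tool mm [-0.9 -1.  -1.4] F tool [ 14.1 -14.3   0.7] M tool [2.41 2.09 0.34] j [0.24 0.22 1.54 0.17 1.77 2.29] tau6 -0.02
toolx 163.75
nut normal (mod60) (np.float64(0.16031479595483944), np.float64(58.5), np.float64(20.569368988035784)) bins 34
-0.045 -0.02 0.0199 -0.0262 ; -0.037 -0.02 0.02 -0.0261 ; -0.029 -0.0093 0.0105 -0.0261 ; -0.021 -0.0091 0.0107 -0.0261 ; -0.013 -0.0198 0.02 -0.0263 ;
```

carry_out(moves=[[[0,0,0.5,-0.11,0,0,-1],[0,0,0.5,-0.11,0,0,-1],[0,0,0,0,0,0,-1]]])

```text
time: 21.33
tool_pos: [0.5265, 0.2561, 0.1855]
tool_rot: [-0.168, -0.472, 0.855, 0.132]
contact_force: [2.7, -27.4, -3.1]
gripper_width: 0.225
```

```bash
python3 pn.py -202 .001 2; python3 look.py s
```

```text
2 rows of [-0.059, -0.067, 0.079, -0.031, 0.016, -0.011] 1 
Mnut -2.83
phi 158.79 jaw-nut tool mm [ 0.9 -1.1 -1.1] F tool [ 21.5 -17.5  -0.1] M tool [ 2.77  3.18 -0.72] j [0.25 0.24 1.53 0.17 1.77 2.38] tau6 0.98
toolx 158.79
nut normal (mod60) (np.float64(0.17020051842654382), np.float64(56.5), np.float64(20.601904957095467)) bins 33
-0.045 -0.0198 0.0199 -0.0264 ; -0.037 -0.0198 0.0199 -0.0262 ; -0.029 -0.0098 0.0101 -0.0262 ; -0.021 -0.0096 0.0103 -0.0262 ; -0.013 -0.0199 0.0198 -0.0264 ;
```

carry_out(moves=[[[0,0,-0.4,0.08,-0.02,0,-1],[0,0,-0.4,0.08,-0.02,0,-1],[0,0,0,0,0,0,-1]]])

```text
time: 21.63
tool_pos: [0.5244, 0.2516, 0.1866]
tool_rot: [-0.162, -0.502, 0.838, 0.14]
contact_force: [0.7, -17.9, -3.2]
gripper_width: 0.225
```

```bash
python3 pn.py -196 .001 2; python3 look.py t
```

```text
2 rows of [-0.041, -0.041, -0.11, 0.033, 0.018, -0.005] 1 
Mnut -1.22
phi 162.9 jaw-nut tool mm [-0.9 -1.3 -1.3] F tool [ 15.1 -10.    1.4] M tool [1.86 2.35 0.26] j [0.24 0.23 1.54 0.17 1.77 2.3 ] tau6 -0.53
toolx 162.9
nut normal (mod60) (np.float64(0.20574880492388203), np.float64(58.25), np.float64(20.59430634256914)) bins 35
-0.045 -0.0199 0.02 -0.0263 ; -0.037 -0.0199 0.02 -0.0261 ; -0.029 -0.0093 0.0105 -0.0262 ; -0.021 -0.0091 0.0107 -0.0261 ; -0.013 -0.02 0.0197 -0.0263 ;
```

carry_out(moves=[[[0,0,-0.1,0.05,-0.01,0,-1],[0,0,0,0,0,0,-1]]])

```text
time: 21.85
tool_pos: [0.524, 0.2508, 0.1867]
tool_rot: [-0.16, -0.505, 0.836, 0.141]
contact_force: [1.6, -15.0, -1.9]
gripper_width: 0.218
```

```bash
python3 pn.py -196 .001 2; python3 look.py u
```

```text
2 rows of [-0.041, -0.029, -0.058, 0.022, 0.018, -0.004] 1 
Mnut -0.91
phi 163.42 jaw-nut tool mm [-0.8 -1.3 -1.4] F tool [12.4 -8.7 -0. ] M tool [1.71 1.78 0.31] j [0.24 0.23 1.54 0.17 1.77 2.29] tau6 -0.35
toolx 163.42
nut normal (mod60) (np.float64(0.12330369926080564), np.float64(59.25), np.float64(20.564832981953504)) bins 33
-0.045 -0.02 0.0199 -0.0263 ; -0.037 -0.0199 0.02 -0.0261 ; -0.029 -0.0093 0.0105 -0.0261 ; -0.021 -0.0091 0.0108 -0.0261 ; -0.013 -0.0196 0.0199 -0.0264 ;
```

carry_out(moves=[[[0,0,0,0,0,-0.15,-1],[0,0,0,0,0,-0.15,-1],[0,0,0,0,0,0,-1]]])

```text
time: 22.15
tool_pos: [0.5278, 0.2502, 0.1955]
tool_rot: [-0.162, -0.505, 0.836, 0.143]
contact_force: [-0.9, -13.6, -12.7]
gripper_width: 0.219
```

```bash
python3 pn.py -196 .03 2; python3 look.py v
```

```text
2 rows of [-0.019, -0.038, -0.057, 0.024, 0.014, -0.247] 1 
Mnut -1.02
phi 163.43 jaw-nut tool mm [ -0.9  -1.1 -10.6] F tool [ 10.9 -10.5  10.8] M tool [1.32 1.43 0.05] j [0.23 0.23 1.52 0.17 1.79 2.29] tau6 -0.08
toolx 163.43
nut normal (mod60) (np.float64(0.1777575486310159), np.float64(57.75), np.float64(20.709516903761084)) bins 22
-0.045 -0.02 0.02 -0.022 ; -0.037 -0.02 0.02 -0.0224 ; -0.029 -0.0091 0.0108 -0.0233 ; -0.021 -0.0093 0.0104 -0.024 ; -0.013 -0.0197 0.0199 -0.0252 ;
```

carry_out(moves=[[[0,0,0,0,0,0.15,-1],[0,0,0,0,0,0.1,-1],[0,0,0.15,0.03,0,0,-1],[0,0,0,0,0,0,-1]]])

```text
time: 22.53
tool_pos: [0.5248, 0.2512, 0.1895]
tool_rot: [-0.159, -0.501, 0.839, 0.141]
contact_force: [2.9, -10.1, -2.4]
gripper_width: 0.221
```

```bash
python3 pn.py -196 .001 2; python3 look.py w; python3 wy.py w
```

```text
2 rows of [-0.045, -0.008, -0.116, 0.027, 0.009, 0.031] 1 
Mnut -0.95
phi 162.84 jaw-nut tool mm [-0.2 -0.6 -4.2] F tool [ 7.3 -7.9  0.3] M tool [ 1.6   1.18 -0.23] j [0.24 0.22 1.54 0.17 1.77 2.3 ] tau6 0.34
toolx 162.84
nut normal (mod60) (np.float64(0.15207307346871346), np.float64(58.5), np.float64(20.583639985986856)) bins 33
-0.045 -0.02 0.02 -0.0249 ; -0.037 -0.02 0.02 -0.0248 ; -0.029 -0.0094 0.0102 -0.0251 ; -0.021 -0.0092 0.0103 -0.0253 ; -0.013 -0.0196 0.0199 -0.0259 ; w toolx 162.8 slopes deg [0.05 0.27] centre x at jaw mm 0.14 at -.06 0.24 handle x 0.54 z -0.0252
```

carry_out(moves=[[[0,0,0.1,0.03,0.1,0,-1],[0,0,0,0,0.1,0,-1],[0,0,0,0,0,0,-1]]])

```text
time: 22.83
tool_pos: [0.5241, 0.251, 0.1896]
tool_rot: [-0.154, -0.496, 0.844, 0.134]
contact_force: [27.5, -18.2, -17.3]
gripper_width: 0.223
```

```bash
python3 pn.py -196 .001 2; python3 look.py x; python3 wy.py x
```

```text
2 rows of [-0.148, 0.018, -0.192, 0.02, 0.003, 0.029] 1 
Mnut -0.58
phi 162.08 jaw-nut tool mm [ 1.8  0.2 -5.9] F tool [  1.2 -37.    3.8] M tool [ 5.63  0.22 -0.47] j [0.24 0.21 1.55 0.17 1.76 2.32] tau6 0.43
toolx 162.08
nut normal (mod60) (np.float64(0.17506586794194412), np.float64(57.25), np.float64(20.63463723236896)) bins 34
-0.045 -0.02 0.02 -0.0242 ; -0.037 -0.0199 0.0199 -0.0242 ; -0.029 -0.0098 0.0099 -0.0247 ; -0.021 -0.0096 0.01 -0.025 ; -0.013 -0.0195 0.02 -0.0257 ; x toolx 162.1 slopes deg [0.57 2.07] centre x at jaw mm -1.71 at -.06 -0.83 handle x 0.09 z -0.0249
```

carry_out(moves=[[[0,0,-0.05,0,0.08,0,-1],[0,0,0,0,0.06,0,-1],[0,0,0,0,0,0,-1]]])

```text
time: 23.13
tool_pos: [0.5238, 0.2509, 0.1897]
tool_rot: [-0.15, -0.497, 0.845, 0.13]
contact_force: [41.4, -23.8, -27.2]
gripper_width: 0.218
```

```bash
python3 pn.py -196 .001 2; python3 look.py y; python3 wy.py y
```

```text
2 rows of [-0.21, 0.029, -0.191, 0.017, 0.001, 0.028] 1 
Mnut -0.33
phi 162.1 jaw-nut tool mm [ 2.   0.5 -6.8] F tool [ -1.5 -54.4   7.6] M tool [ 8.39 -0.21 -0.48] j [0.24 0.2  1.55 0.16 1.75 2.32] tau6 0.52
toolx 162.1
nut normal (mod60) (np.float64(0.1821349066770548), np.float64(58.5), np.float64(20.625147263371442)) bins 34
-0.045 -0.0199 0.02 -0.0237 ; -0.037 -0.02 0.0199 -0.0238 ; -0.029 -0.0099 0.0099 -0.0244 ; -0.021 -0.0096 0.01 -0.0248 ; -0.013 -0.0199 0.0199 -0.0256 ; y toolx 162.1 slopes deg [-0.23  3.19] centre x at jaw mm -1.9 at -.06 -0.91 handle x 0.1 z -0.0246
```

carry_out(moves=[[[0,0,0,0,-0.17,0,-1],[0,0,0,0,-0.15,0,-1],[0,0,-0.1,0.04,0,0,-1],[0,0,0,0,0,0,-1]]])

```text
time: 23.52
tool_pos: [0.5239, 0.2499, 0.19]
tool_rot: [-0.157, -0.503, 0.838, 0.142]
contact_force: [6.4, -7.5, -4.0]
gripper_width: 0.221
```

```bash
python3 pn.py -196 .001 2; python3 look.py z; python3 wy.py z
```

```text
2 rows of [-0.051, 0.009, -0.09, 0.007, 0.005, 0.033] 1 
Mnut -0.3
phi 163.1 jaw-nut tool mm [ 1.  -0.3 -4.5] F tool [  3.3 -10.1   0.4] M tool [1.95 0.56 0.02] j [0.23 0.22 1.54 0.18 1.77 2.29] tau6 -0.01
toolx 163.1
nut normal (mod60) (np.float64(0.1895216426675539), np.float64(58.5), np.float64(20.639411143098712)) bins 35
-0.045 -0.02 0.02 -0.0248 ; -0.037 -0.02 0.02 -0.0247 ; -0.029 -0.0098 0.0097 -0.025 ; -0.021 -0.0096 0.01 -0.0253 ; -0.013 -0.02 0.0196 -0.0259 ; z toolx 163.1 slopes deg [0.71 1.31] centre x at jaw mm -1.05 at -.06 -0.39 handle x 0.14 z -0.0252
```

carry_out(moves=[[[0,0,-0.05,0.01,0,-0.2,-1],[0,0,0,0,0,-0.2,-1],[0,0,0,0,0,0.25,-1],[0,0,0,0,0,0.25,-1],[0,0,0,0,0,-0.2,-1],[0,0,0,0,0,0.1,-1],[0,0,0,0,0,0,-1]]])

```text
time: 24.15
tool_pos: [0.5222, 0.2506, 0.1901]
tool_rot: [-0.158, -0.505, 0.836, 0.143]
contact_force: [2.8, -6.6, 0.5]
gripper_width: 0.222
```

```bash
python3 pn.py -196 .001 2; python3 look.py A; python3 wy.py A
```

```text
2 rows of [-0.034, 0.004, -0.053, 0.005, -0.016, 0.025] 1 
Mnut -0.72
phi 163.47 jaw-nut tool mm [ 0.6  1.4 -3.6] F tool [ 4.7 -5.  -2.1] M tool [ 1.2   0.58 -0.26] j [0.23 0.22 1.55 0.18 1.77 2.29] tau6 0.25
toolx 163.47
nut normal (mod60) (np.float64(0.16986806309034108), np.float64(57.75), np.float64(20.68043477004855)) bins 34
-0.045 -0.02 0.02 -0.0251 ; -0.037 -0.0195 0.0196 -0.025 ; -0.029 -0.0097 0.0102 -0.0252 ; -0.021 -0.0096 0.0104 -0.0254 ; -0.013 -0.0195 0.02 -0.0258 ; A toolx 163.5 slopes deg [0.7  0.22] centre x at jaw mm -0.54 at -.06 -0.24 handle x 0.44 z -0.0253
```

carry_out(moves=[[[0,0,-0.1,0.02,0.1,-0.25,-1],[0,0,0,0,0.1,-0.25,-1],[0,0,0,0,0.05,0.25,-1],[0,0,0,0,0,0.25,-1],[0,0,0,0,0,-0.25,-1],[0,0,0,0,0,-0.2,-1],[0,0,0,0,0,0.2,-1],[0,0,0,0,0,0.1,-1]]])

```text
time: 24.87
tool_pos: [0.5176, 0.2529, 0.1995]
tool_rot: [-0.157, -0.509, 0.835, 0.143]
contact_force: [6.7, -9.4, 0.2]
gripper_width: 0.226
```

```bash
python3 pn.py -196 .001 2; python3 look.py B; python3 wy.py B
```

```text
2 rows of [-0.054, 0.006, -0.01, -0.008, -0.122, 0.107] 1 
Mnut -0.93
phi 163.9 jaw-nut tool mm [  0.9   9.9 -10.5] F tool [ 5.5 -9.5 -3.7] M tool [ 2.06  0.84 -0.39] j [0.24 0.2  1.55 0.18 1.78 2.29] tau6 0.37
toolx 163.9
nut normal (mod60) (np.float64(0.12253875777000545), np.float64(58.0), np.float64(20.657856436777696)) bins 30
-0.045 -0.0197 0.0198 -0.0217 ; -0.037 -0.0098 0.0098 -0.0227 ; -0.029 -0.0095 0.01 -0.0233 ; -0.021 -0.0097 0.01 -0.0239 ; -0.013 -0.0194 0.02 -0.025 ; Traceback (most recent call last):
  File "wy.py", line 9, in <module>
    L.append(s[s<0].min()); Rr.append(s[s>0].max())
             ~~~~~~~~~~^^
    return umr_minimum(a, axis, None, out, keepdims, initial, where)
ValueError: zero-size array to reduction operation minimum which has no identity
```

View pics/B_c.png

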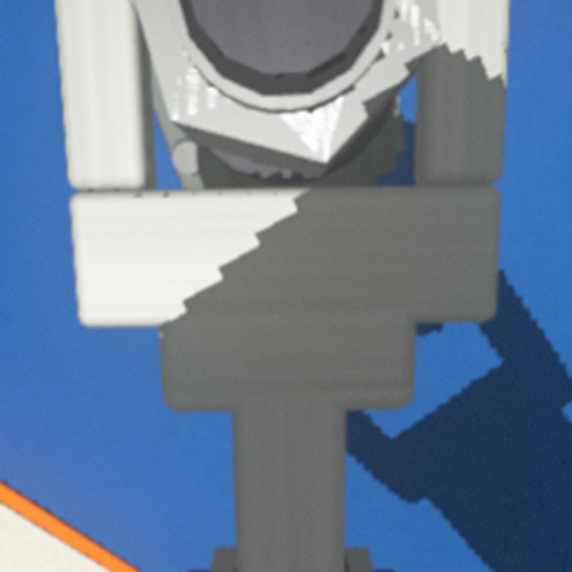

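carry_out(moves=[[[0,0,0,0,0,0.25,-1],[0,0,-0.1,0.02,0,0,-1],[0,0,0,0,0,0,-1]]])

```text
time: 25.17
tool_pos: [0.5134, 0.2535, 0.1922]
tool_rot: [-0.155, -0.513, 0.832, 0.143]
contact_force: [4.5, -8.4, 1.0]
gripper_width: 0.22
```

```bash
cat > back.py <<'E'
import sys
from h import *
for n in sys.argv[1:]:
    f=ld(n+"_wrist.npz"); z=f["z_map"]; P=cloud(f,np.eye(4)); 
    # handle->shoulder step: rows where |x|=.015 present in wrench plane
    Q=P.reshape(-1,3); h=Q[(abs(Q[:,0])<.008)&(Q[:,1]>-.06)&(Q[:,1]<-.014)&(Q[:,2]>-.035)&(Q[:,2]<-.012)]
    c=np.polyfit(h[:,1],h[:,2],1); on=abs(Q[:,2]-np.polyval(c,Q[:,1]))<.003
    sh=Q[on&(abs(abs(Q[:,0])-.0155)<.002)&(Q[:,1]<-.02)][:,1]
    bar=Q[on&(abs(abs(Q[:,0])-.030)<.002)&(Q[:,1]<-.02)][:,1]
    bk=Q[on&(abs(Q[:,0])<.004)][:,1]
    print(n,"pitch",np.degrees(np.arctan(c[0])).round(1),"shoulder rear",sh.max().round(4),"bar rear",bar.max().round(4),"mouth back",np.sort(bk)[:3].round(4))
E
python3 pn.py -196 .001 2; python3 look.py D; python3 back.py k s z A B D
```

```text
2 rows of [-0.06, 0.013, 0.045, -0.012, -0.131, 0.001] 1 
Mnut -0.69
phi 164.45 jaw-nut tool mm [ 0.2 10.7 -2.1] F tool [ 5.8 -6.8 -3.4] M tool [ 1.64  0.72 -0.13] j [0.24 0.2  1.57 0.18 1.77 2.28] tau6 0.07
toolx 164.45
nut normal (mod60) (np.float64(0.1360275906019659), np.float64(58.5), np.float64(20.61858376139869)) bins 35
-0.045 -0.0199 0.0196 -0.0252 ; -0.037 -0.0095 0.0104 -0.0255 ; -0.029 -0.0094 0.0102 -0.0255 ; -0.021 -0.0096 0.0104 -0.0255 ; -0.013 -0.02 0.0197 -0.0258 ; k pitch -0.0 shoulder rear -0.0348 bar rear -0.0489 mouth back [-0.071 -0.071 -0.071]
s pitch 0.4 shoulder rear -0.0353 bar rear -0.0495 mouth back [-0.0764 -0.0764 -0.0761]
z pitch -1.5 shoulder rear -0.0362 bar rear -0.0505 mouth back [-0.0773 -0.0771 -0.077 ]
A pitch -0.8 shoulder rear -0.0377 bar rear -0.0521 mouth back [-0.0791 -0.079  -0.0789]
B pitch -4.3 shoulder rear -0.0452 bar rear -0.0601 mouth back [-0.0919 -0.0893 -0.0877]
D pitch 0.0 shoulder rear -0.0456 bar rear -0.0606 mouth back [-0.0887 -0.0885 -0.0884]
```

carry_out(moves=[[[0,0,0,0,0.12,0,-1],[0,0,-0.2,0.05,0.1,0,-1],[0,0,-0.2,0.05,0.02,0,-1],[0,0,-0.2,0.05,0,0,-1],[0,0,-0.2,0.05,0,0,-1],[0,0,0,0,0,0,-1]]])

```text
time: 25.72
tool_pos: [0.5084, 0.2477, 0.1939]
tool_rot: [-0.144, -0.54, 0.817, 0.143]
contact_force: [27.3, -14.0, -13.1]
gripper_width: 0.222
```

```bash
sed -i 's/-.098,-.0197/-.1088,-.0197/' h.py; sed -i 's/-.098\*/-.1088*/' pn.py; python3 pn.py -196 .001 2; python3 look.py E; python3 back.py E;python3 wy.py D E
```

```text
2 rows of [-0.149, 0.038, 0.419, -0.107, -0.029, 0.001] 1 
Mnut -0.5
phi 168.2 jaw-nut tool mm [ 0.7  2.6 -3.9] F tool [  1.7 -33.3   0.2] M tool [ 5.4   0.1  -0.32] j [0.24 0.17 1.59 0.17 1.76 2.21] tau6 0.21
toolx 168.2
nut normal (mod60) (np.float64(0.10327160088135656), np.float64(0.0), np.float64(20.60617748468997)) bins 35
-0.045 -0.02 0.0199 -0.0247 ; -0.037 -0.0096 0.0101 -0.0249 ; -0.029 -0.0093 0.0103 -0.025 ; -0.021 -0.0096 0.0105 -0.0251 ; -0.013 -0.0199 0.0199 -0.0257 ; E pitch -0.8 shoulder rear -0.0458 bar rear -0.0604 mouth back [-0.0912 -0.0912 -0.0912]
D toolx 164.4 slopes deg [ 0.71 -0.08] centre x at jaw mm -0.16 at -.06 0.05 handle x 0.5 z -0.0255
E toolx 168.2 slopes deg [0.38 0.06] centre x at jaw mm -0.32 at -.06 -0.17 handle x 0.52 z -0.0251
```

carry_out(moves=[[[0,0,-0.2,0.05,0.1,0,-1],[0,0,-0.2,0.05,0.08,0,-1],[0,0,-0.2,0.05,0.08,0,-1],[0,0,-0.2,0.05,0.05,0,-1],[0,0,0,0,0,0,-1]]])

```text
time: 26.18
tool_pos: [0.4866, 0.2484, 0.2013]
tool_rot: [-0.147, -0.569, 0.794, 0.157]
contact_force: [0.6, -4.1, -1.9]
gripper_width: 0.226
```

```bash
 python3 pn.py -196 .001 2; python3 look.py F; python3 back.py F;python3 wy.py F
```

```text
2 rows of [-0.02, 0.004, 0.843, -0.196, -0.307, -0.03] 1 
Mnut 0.1
phi 172.43 jaw-nut tool mm [-1.2 23.9  1. ] F tool [ 3.6 -2.5  1.2] M tool [0.64 0.64 0.5 ] j [0.24 0.13 1.62 0.18 1.78 2.14] tau6 -0.62
toolx 172.43
nut normal (mod60) (np.float64(nan), np.float64(0.0), np.float64(nan)) bins 0
-0.045 -0.0194 0.0199 -0.0244 ; -0.037 -0.0091 0.0109 -0.0247 ; -0.029 -0.0088 0.0107 -0.025 ; -0.021 -0.0091 0.0108 -0.0251 ; -0.013 -0.0198 0.02 -0.0256 ; F pitch -1.2 shoulder rear -0.0458 bar rear -0.0604 mouth back [-0.0819 -0.0819 -0.0819]
F toolx 172.4 slopes deg [-0.36 -0.55] centre x at jaw mm 1.23 at -.06 0.93 handle x 0.87 z -0.025look.py:18: RuntimeWarning: invalid value encountered in scalar divide
  d=np.radians((tt[k]-th+30)%60-30); M=1/np.cos(d); s0=(M@prof[k])/(M@M); best.append((np.median(abs(prof[k]-s0*M)),th,s0))
  return _methods._mean(a, axis=axis, dtype=dtype,
  ret = ret.dtype.type(ret / rcount)
```

carry_out(moves=[[[0,0,0,0,0.3,0,-1],[0,0,0,0,0.5,0,-1],[0,0,0,0,0.3,0,-1],[0,0,0,0,0,0,-1]]])

```text
time: 26.57
tool_pos: [0.4478, 0.2643, 0.221]
tool_rot: [-0.145, -0.57, 0.793, 0.158]
contact_force: [1.0, 0.5, -1.6]
gripper_width: 0.219
```

```bash
 python3 pn.py -196 .001 2; python3 look.py G 2>/dev/null; python3 back.py G
```

```text
2 rows of [-0.02, 0.021, 0.865, -0.19, -0.886, -0.021] 1 
Mnut 0.09
phi 172.65 jaw-nut tool mm [-3.8 70.1  0.3] F tool [-0.8 -1.4  1.1] M tool [ 0.29 -0.03  0.  ] j [0.28 0.05 1.68 0.2  1.8  2.19] tau6 0.09
toolx 172.65
nut normal (mod60) (np.float64(nan), np.float64(0.0), np.float64(nan)) bins 0
-0.045 -0.02 0.0198 -0.0242 ; -0.037 -0.0095 0.0106 -0.0247 ; -0.029 -0.0093 0.0104 -0.0248 ; -0.021 -0.0094 0.0105 -0.025 ; -0.013 -0.0197 0.0197 -0.0255 ; G pitch -1.4 shoulder rear -0.0457 bar rear -0.0603 mouth back [-0.0819 -0.0819 -0.0819]
```

View pics/G_wrist.png

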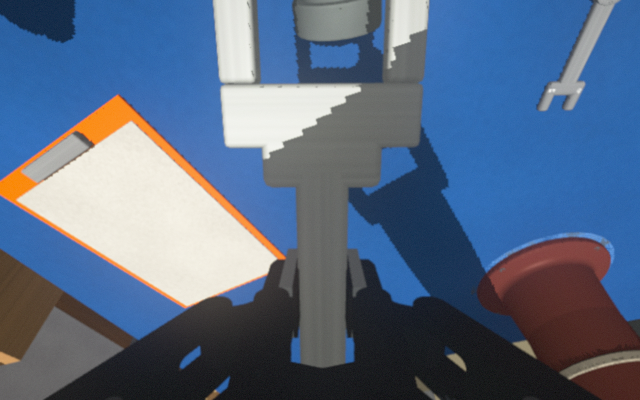

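carry_out(moves=[[[0,0,0,0,0,-0.6,-1],[0,0,0,0,0,-0.7,-1],[0,0,0,0,0,-0.7,-1],[0,0,0,0,0,0,-1]]])

```text
time: 26.95
tool_pos: [0.4857, 0.2564, 0.2975]
tool_rot: [-0.142, -0.569, 0.795, 0.156]
contact_force: [0.2, -0.5, -1.3]
gripper_width: 0.223
```

```bash
 python3 pn.py -182 .075 3
```

```text
3 rows of [-0.045, 0.027, -0.365, 0.134, -0.56, 0.085] 1 
Mnut -0.05
phi 172.53 jaw-nut tool mm [ -3.9  66.5 -86.7] F tool [ 0.4 -0.8  1. ] M tool [ 0.23 -0.08 -0.01] j [0.25 0.07 1.53 0.2  1.92 2.19] tau6 0.01
```

carry_out(moves=[[[-0.04,0.03,-0.37,0.13,-0.55,0.05,-1],[-0.04,0.03,-0.37,0.13,-0.55,0.05,-1],[-0.04,0.03,-0.37,0.13,-0.55,0.05,-1],[0,0,0,0,0,0,-1],[0,0,0,0,0,0,-1]]])

```text
time: 27.37
tool_pos: [0.5319, 0.2232, 0.2571]
tool_rot: [-0.146, -0.605, 0.764, 0.167]
contact_force: [0.3, 0.2, -2.0]
gripper_width: 0.222
```

```bash
 python3 pn.py -178 .04 2; python3 look.py H 2>/dev/null; python3 back.py H; python3 -c "
from h import *
f=ld('H_wrist.npz')
k=nutfit(f,f['T']); print({a:np.round(k[a],4) for a in('th','w','cen','cen_cap','cap','hx','n')})"
```

```text
2 rows of [0.067, -0.035, -0.411, 0.079, -0.021, 0.375] 1 
Mnut 0.01
phi 177.89 jaw-nut tool mm [  1.7   1.9 -68.7] F tool [-0.3 -1.1  1.7] M tool [ 0.27 -0.06 -0.02] j [0.19 0.18 1.47 0.17 1.9  2.01] tau6 -0.05
toolx 177.89
nut normal (mod60) (np.float64(0.06709387818103352), np.float64(0.75), np.float64(20.646200376174164)) bins 35
-0.045 -0.0199 0.02 -0.0242 ; -0.037 -0.0095 0.0106 -0.0246 ; -0.029 -0.0092 0.0104 -0.0248 ; -0.021 -0.0094 0.0106 -0.025 ; -0.013 -0.02 0.0195 -0.0256 ; H pitch -1.4 shoulder rear -0.0456 bar rear -0.0606 mouth back [-0.0819 -0.0819 -0.0819]
{'th': np.float64(0.75), 'w': array([0.0417, 0.0399, 0.0419]), 'cen': array([0.6076, 0.2054, 0.1639]), 'cen_cap': array([0.6066, 0.2052, 0.1644]), 'cap': np.float64(0.4086), 'hx': np.float64(0.399), 'n': np.int64(2130)}
```

View pics/H_wrist.png

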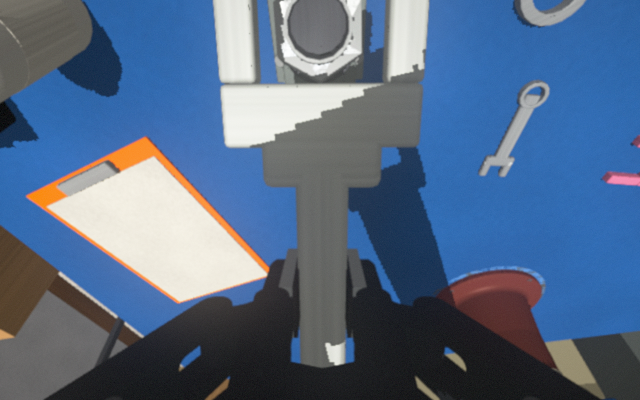

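```bash
cat >> h.py <<'E'
def home(dz):
    wx=np.array([.0008*8,-1,.0244]); wx/=np.linalg.norm(wx)   # mouth direction in tool (yaw, pitch as seen)
    wx=np.array([0.010,-1,.0244]); wx/=np.linalg.norm(wx)
    wz=np.array([0,0,-1.]); wz-=wx*(wz@wx); wz/=np.linalg.norm(wz); wy=np.cross(wz,wx)
    t=np.radians(4.6); Ww=np.array([[np.cos(t),-np.sin(t),0],[np.sin(t),np.cos(t),0],[0,0,1.]])
    Rt=Ww@np.stack([wx,wy,wz],1).T
    return Rt,np.array([.6533,-.2097,.051+dz])-Rt@np.array([.001,-.1088,-.0169])
E
python3 wy.py H 2>&1 | tail -1; python3 - <<'E'
from h import *
from plant import state
T=toolT(state())
up=T.copy(); 
n,row=plan(T,T[:3,:3],T[:3,3]+[0,0,.05],2); T=sim(T,n,row.round(2))
Rt,pt=home(.15); print(pt, R.from_matrix(T[:3,:3].T@Rt).as_rotvec(degrees=True))
n,row=plan(T,Rt,pt,18)
for k in (3,6,9,12,15,18): print((sim(T,k,row)@np.r_[0,-.1088,-.017,1])[:3].round(3),sim(T,k,row)[:3,3].round(3))
E
```

```text
H toolx 177.9 slopes deg [0.08 0.16] centre x at jaw mm 0.31 at -.06 0.39 handle x 0.65 z -0.0249
2 rows of [0.0, 0.0, 0.0, 0.013, 0.27, -0.564] 1 
[ 0.54529613 -0.21847807  0.18145112] [ 26.91106022   2.67563773 -18.09355342]
18 rows of [0.299, 0.03, -0.201, 0.616, -0.105, 0.157] 1 
[0.626 0.132 0.264] [0.52  0.15  0.287]
[0.622 0.063 0.25 ] [0.514 0.077 0.265]
[ 0.623 -0.005  0.237] [0.513 0.002 0.243]
[ 0.629 -0.073  0.224] [ 0.519 -0.072  0.222]
[ 0.639 -0.141  0.212] [ 0.529 -0.145  0.201]
[ 0.653 -0.209  0.201] [ 0.545 -0.218  0.181]
```

```bash
sed -i 's/\[0.010,-1,.0244\]/[0.003,-1,.0244]/; s/\[.001,-.1088,-.0169\]/[.0003,-.1088,-.0169]/' h.py; python3 - <<'E'
from h import *
from plant import state
T=toolT(state())
n,row=plan(T,T[:3,:3],T[:3,3]+[0,0,.05],2); T=sim(T,n,row.round(2))
Rt,pt=home(.15)
n,row=plan(T,Rt,pt,18)
E
```

```text
2 rows of [0.0, 0.0, 0.0, 0.013, 0.27, -0.564] 1 
18 rows of [0.299, 0.029, -0.197, 0.616, -0.107, 0.157] 1
```

carry_out(moves=[[[0,0,0,0.01,0.27,-0.56,-1],[0,0,0,0.01,0.27,-0.56,-1],[0.3,0.03,-0.2,0.4,-0.1,0.1,-1],[0.3,0.03,-0.2,0.62,-0.1,0.15,-1],[0.3,0.03,-0.2,0.62,-0.1,0.15,-1],[0.3,0.03,-0.2,0.62,-0.1,0.15,-1],[0.3,0.03,-0.2,0.62,-0.1,0.15,-1],[0.3,0.03,-0.2,0.62,-0.1,0.15,-1]]])

```text
time: 28.08
tool_pos: [0.5159, 0.0839, 0.2706]
tool_rot: [-0.093, -0.657, 0.74, 0.107]
contact_force: [0.6, 0.2, -2.1]
gripper_width: 0.229
```

carry_out(moves=[[[0.3,0.03,-0.2,0.62,-0.11,0.15,-1],[0.3,0.03,-0.2,0.62,-0.11,0.15,-1],[0.3,0.03,-0.2,0.62,-0.11,0.15,-1],[0.3,0.03,-0.2,0.62,-0.11,0.15,-1],[0.3,0.03,-0.2,0.62,-0.11,0.15,-1],[0.3,0.03,-0.2,0.62,-0.11,0.15,-1],[0.3,0.03,-0.2,0.62,-0.11,0.15,-1],[0.3,0.03,-0.2,0.62,-0.11,0.15,-1]]])

```text
time: 28.75
tool_pos: [0.5297, -0.1149, 0.2154]
tool_rot: [0.024, 0.714, -0.699, -0.029]
contact_force: [-0.5, -0.2, -3.1]
gripper_width: 0.22
```

```bash
cat > ph.py <<'E'
import sys
from h import *
from plant import state
s=state();T=toolT(s); Rt,pt=home(float(sys.argv[1])); plan(T,Rt,pt,int(sys.argv[2])); print("err tool mm",((pt-T[:3,3])@T[:3,:3]*1000).round(1),"F",s["contact_force"].round(1),"TCP",T[:3,3].round(4),s["joint_pos"].round(2))
E
python3 ph.py .1 4
```

```text
4 rows of [0.282, 0.026, -0.178, 0.653, -0.088, 0.518] 1 
err tool mm [104.4 -19.6  81.9] F [-0.5 -0.2 -3.1] TCP [ 0.5297 -0.1149  0.2154] [-0.34 -0.08  1.78 -0.02  1.52  1.21]
```

carry_out(moves=[[[0.28,0.03,-0.18,0.65,-0.09,0.5,-1],[0.28,0.03,-0.18,0.65,-0.09,0.5,-1],[0.28,0.03,-0.18,0.65,-0.09,0.5,-1],[0.28,0.03,-0.18,0.65,-0.09,0.5,-1],[0,0,0,0,0,0,-1],[0,0,0,0,0,0,-1]]])

```text
time: 29.25
tool_pos: [0.5444, -0.2175, 0.1327]
tool_rot: [-0.007, 0.735, -0.678, 0.006]
contact_force: [0.4, -0.2, -2.4]
gripper_width: 0.22
```

```bash
python3 ph.py .03 3; python3 - <<'E'
from h import *
s,T,(f,)=snap("I","wrist")
E
python3 back.py I; python3 wy.py I
```

```text
3 rows of [0.021, 0.003, -0.01, 0.008, 0.005, 0.593] 1 
err tool mm [ 1.   0.5 71.2] F [ 0.4 -0.2 -2.4] TCP [ 0.5444 -0.2175  0.1327] [-0.51  0.03  1.8   0.01  1.29  0.97]
I pitch -1.5 shoulder rear -0.0451 bar rear -0.0597 mouth back [-0.0813 -0.0813 -0.0813]
I toolx -165.6 slopes deg [0.12 0.35] centre x at jaw mm 0.45 at -.06 0.6 handle x 0.86 z -0.0246
```

View pics/I_wrist.png

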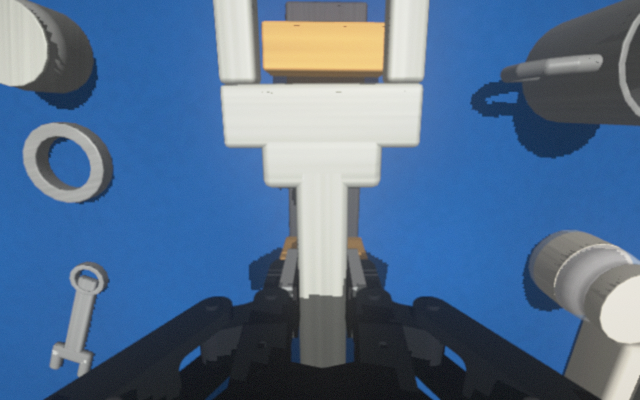

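carry_out(moves=[[[0.02,0,-0.01,0.01,0,0.5,-1],[0.02,0,-0.01,0.01,0,0.5,-1],[0.02,0,-0.01,0.01,0,0.5,-1],[0,0,0,0,0,0.4,-1],[0,0,0,0,0,0.2,-1],[0,0,0,0,0,0,-1],[0,0,0,0,0,0,-1]]])

```text
time: 29.88
tool_pos: [0.5484, -0.2185, 0.0511]
tool_rot: [-0.009, 0.737, -0.676, 0.01]
contact_force: [-0.1, -0.3, -1.3]
gripper_width: 0.218
```

```bash
python3 ph.py .001 1
```

```text
1 rows of [-0.036, -0.023, 0.032, -0.01, 0.091, 0.464] 1 
err tool mm [-0.4  3.6 18.5] F [-0.1 -0.3 -1.3] TCP [ 0.5484 -0.2185  0.0511] [-0.51  0.13  1.85  0.02  1.14  0.97]
```

carry_out(moves=[[[0,0,0.02,0,0.05,0.2,-1],[-0.03,0,0,0,0.04,0.2,-1],[0,0,0,0,0,0,-1],[0,0,0,0,0,0,-1]]])

```text
time: 30.22
tool_pos: [0.544, -0.2192, 0.0333]
tool_rot: [-0.008, 0.736, -0.677, 0.008]
contact_force: [-0.1, -0.2, -2.7]
gripper_width: 0.221
```

```bash
python3 ph.py .000 1
```

```text
1 rows of [0.019, -0.009, -0.003, -0.016, -0.033, 0.047] 1 
err tool mm [-0.6 -1.3  1.9] F [-0.1 -0.2 -2.7] TCP [ 0.544  -0.2192  0.0333] [-0.52  0.15  1.86  0.01  1.11  0.97]
```

carry_out(moves=[[[0.02,0,0,-0.02,-0.03,0.05,-1],[0,0,0,0,0,0,-1],[0,0,0,0,0,0,-1]]])

```text
time: 30.47
tool_pos: [0.5458, -0.2186, 0.032]
tool_rot: [-0.009, 0.736, -0.677, 0.009]
contact_force: [-0.3, 1.4, -2.6]
gripper_width: 0.222
```

```bash
python3 ph.py .000 1; python3 - <<'E'
from h import *
s,T,(f,)=snap("J","wrist")
E
python3 back.py J; python3 wy.py J
```

```text
1 rows of [-0.015, -0.019, -0.001, -0.005, 0.013, 0.014] 1 
err tool mm [-0.2  0.5  0.6] F [-0.3  1.4 -2.6] TCP [ 0.5458 -0.2186  0.032 ] [-0.51  0.16  1.86  0.01  1.11  0.97]
J pitch -1.4 shoulder rear -0.045 bar rear -0.0597 mouth back [-0.0813 -0.0813 -0.0813]
J toolx -165.5 slopes deg [-0.08  0.42] centre x at jaw mm 0.52 at -.06 0.63 handle x 0.86 z -0.0246
```

carry_out(moves=[[[0,0,0,0,0.01,0.04,-1],[0,0,0,0,0,0,-1],[0,0,0,0,0,0,-1]]])

```text
time: 30.77
tool_pos: [0.5459, -0.2188, 0.031]
tool_rot: [-0.009, 0.736, -0.677, 0.01]
contact_force: [0.7, 0.7, 2.4]
gripper_width: 0.218
```

```bash
python3 ph.py .000 1
```

```text
1 rows of [-0.027, -0.024, -0.002, -0.011, 0.014, -0.012] 1 
err tool mm [-0.4  0.6 -0.5] F [0.7 0.7 2.4] TCP [ 0.5459 -0.2188  0.031 ] [-0.51  0.16  1.86  0.01  1.1   0.97]
```

Touching down on the saddles (+5 N change). Open and retreat.

carry_out(moves=[[[0,0,0,0,0,0,-0.3],[0,0,0,0,0,0,0],[0,0,0,0,0,0,0.5],[0,0,0,0,0,0,1],[0,0,0,0,0,0,1],[0,0,0,0,0,0,1],[0,0,0,0,0,0,1]]])

```text
time: 31.35
tool_pos: [0.5453, -0.2185, 0.0302]
tool_rot: [-0.009, 0.736, -0.677, 0.009]
contact_force: [-0.4, 0.7, -0.5]
gripper_width: 1.003
```

carry_out(moves=[[[0,0,0,0,0,-0.3,1],[0,0,0,0,0,-0.7,1],[0,0,0,0,0,-1,1],[0,0,0,0,0,-1,1],[0,0,0,0,0,-1,1],[0,0,0,0,0,-1,1],[0,0,0,0,0,-0.6,1],[0,0,0,0,0,0,1]]])

```text
time: 32.02
tool_pos: [0.5424, -0.2203, 0.2641]
tool_rot: [-0.01, 0.736, -0.677, 0.016]
contact_force: [0.0, -0.5, 1.6]
gripper_width: 0.999
```

```bash
cat > wr.py <<'E'
import sys
from h import *
f=ld(sys.argv[1]); T=f["T"]
P=cloud(f,T).reshape(-1,3); col=f["frame"].reshape(-1,3).astype(int)
m=(abs(P[:,0]-.58)<.14)&(abs(P[:,1]+.215)<.08)&(P[:,2]>.05)&(P[:,2]<.064)&(col.max(1)-col.min(1)<50)
q=P[m]; h=q[q[:,0]<.565]
for _ in range(2):
    p=np.polyfit(h[:,0],h[:,1],1); r=h[:,1]-np.polyval(p,h[:,0]); h=h[abs(r)<.013]
ang=np.arctan(p[0]); x=np.array([np.cos(ang),np.sin(ang)]); y=np.array([-x[1],x[0]]); u=q[:,:2]@x; v0=np.median(h[:,:2]@y); hi=np.percentile(u,99.7); lo=np.percentile(u,.3)
print("ang",np.degrees(ang).round(2),"jaw",(x*(hi-.02)+y*v0).round(4),(x*(lo+.18)+y*v0).round(4),"z handle",np.median(h[:,2]).round(4),"z head",np.median(q[u>hi-.06][:,2]).round(4),np.percentile(r,[1,99]).round(4))
E
python3 - <<'E'
from h import *
s,T,o=snap("K","wrist","scene","top"); print(s["contact_force"],s["gripper_width"])
E
python3 wr.py e_wrist.npz; python3 wr.py K_wrist.npz
```

```text
[ 0.01267192 -0.50053654  1.61610192] 0.9988489025234236
ang 4.52 jaw [ 0.6514 -0.2102] [ 0.6553 -0.2099] z handle 0.0559 z head 0.0561 [-0.0098  0.0097]
ang 4.91 jaw [ 0.652  -0.2111] [ 0.6559 -0.2108] z handle 0.0561 z head 0.0561 [-0.0094  0.0097]
```

View pics/K_wrist.png

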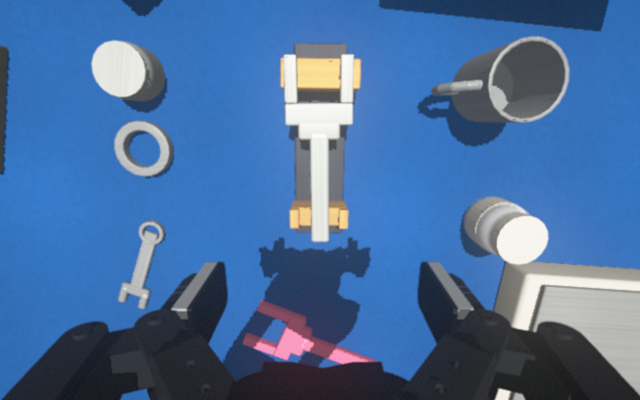

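View pics/K_scene.png

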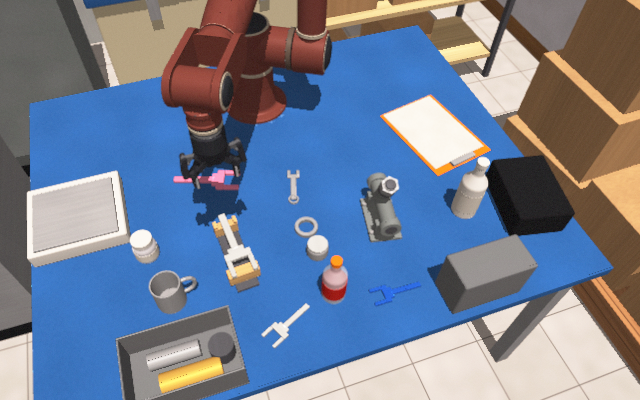

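```bash
python3 -c "
from plant import ticket,state
print(ticket.job_done(), state()['time'])"
```

```text
the job is handed in; nothing more can be done
the job is handed in; nothing more can be done
```

I ran the nut down with the fingers until it seated, pulled it up with the large wrench, and put the wrench back on its rest. The job was handed in at about 32 s; no verdict came back.

**Fingers:** I turned the nut about 125° clockwise in one grip. The torque then rose sharply to about 0.9 N m. In the picture the hex had turned to 36.75°, where 36.8° was expected for a seated nut.

**Wrench:** I turned the nut until the torque reached about 2.8 N m, roughly twice its running value of 1.4.

**Problems:**
- **Backing off:** The jaw jammed on the hex. On my first try at freeing it, the nut came back about 12° with the wrench. I turned it to the stop again.
- **Freeing the wrench:** I got it off by pulling it out sideways (up to about 54 N) with a small back-turn. The handle also slid about 11 mm in the fingers.

**Last checks:**
- **Nut:** With the wrench off, it stood about 36° past seated. The nominal stop is 34.4°, so my reading is 1.6° over, which I put down to measuring error. It was not undone.
- **Wrench on the rest:** It lies flat across both saddles, within about 1 mm and 0.4° of where it was, and the gripper is open and clear.
- **Other things:** By eye in the scene picture, everything else looks unmoved.

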